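# Hang the nesting pans on the hook, largest first

### The job

Hang the three enamelled pans on the hook of the stand, nested one in the other with the largest first and the smallest last, their closed bottoms towards the post. As you put each one on, press it firmly home for a moment (the large one against the red rubber stop, the next ones against the pan before), firmly enough to be felt but without ramming it; leave all three hanging freely and home, and do not disturb the other things on the table.

Things in the scene. Friction and masses are not known exactly. Their poses are not given: they have to be found in the camera images.
- hook_stand: Fixed stand. Grey base plate 130 x 130 x 12 centred at x +75; steel post (diameter 14, head 20) at x +75, 214 high. Near its top a round steel hook rod, diameter 9, axis 205 above the table, runs from the post along -x to its free end, with a stop on it. Origin: on the table below the collar's front face; z up.
- stop_collar: Dark collar fixed on the rod, diameter 19; origin on the rod's axis in its front (-x) face. A sleeve clamped in it bears the red rubber stop (diameter 17.6) at its front: the stop's face stands 0 to 14 in front of this origin. How far is not measured and differs each time: feel for it. The rubber yields 1 mm per 6 N (damped), at most 5; 6 to 15 N is firm.
- hook_stop (a point): Point on the rod's axis in the collar's front face, 205 above the table; axes as hook_stand. From here the rod runs straight 58 along -x, then its tip turns up (11 out, 9 up). A pan hanging home has its x axis along the rod's and its origin about 4 below the axis; along -x the large one's is 3 before the red stop's face, each next one 6 farther.
- hook_tip (a point): Centre of the round end (radius 4.5) of the upturned hook tip: 69 along -x from hook_stop and 9 higher.
- pan_large: The largest of three loose blue enamelled nesting pans, 180 g +-25%, standing upright. Pan 76 wide (y) x 64 high x 36 deep (x), wall 2.5, open to its -x. A 20 wide strap rises to an eye plate 24 wide (y), 34 high, 6 thick (x), hole diameter 17 along x in its centre. Origin: hole's centre, 137 above the pan's underside; z up. Rim at x -17, pan's back at x 19. Grip: the plate's side edges, 24 apart, from above.
- pan_medium: The middle one of three loose green enamelled nesting pans, 140 g +-25%, standing upright. Pan 60 wide (y) x 50 high x 32 deep (x), wall 2.5, open to its -x. A 20 wide strap rises to an eye plate 30 wide (y), 34 high, 6 thick (x), hole diameter 17 along x in its centre. Origin: hole's centre, 130 above the pan's underside; z up. Rim at x -17, pan's back at x 15. Grip: the plate's side edges, 30 apart, from above.
- pan_small: The smallest of three loose white enamelled nesting pans, 100 g +-25%, standing upright. Pan 44 wide (y) x 36 high x 28 deep (x), wall 2.5, open to its -x. A 20 wide strap rises to an eye plate 36 wide (y), 34 high, 6 thick (x), hole diameter 17 along x in its centre. Origin: hole's centre, 123 above the pan's underside; z up. Rim at x -17, pan's back at x 11. Grip: the plate's side edges, 36 apart, from above.
- pan_large_back (a point): Centre of the closed bottom (back, outer face) of pan_large: 105 below the eye's centre and 19 towards the pan's +x. Nested, the backs lie about 10 apart.
- pan_medium_back (a point): Centre of the closed bottom (back, outer face) of pan_medium: 105 below the eye's centre and 15 towards the pan's +x. Nested, the backs lie about 10 apart.
- pan_small_back (a point): Centre of the closed bottom (back, outer face) of pan_small: 105 below the eye's centre and 11 towards the pan's +x. Nested, the backs lie about 10 apart.
- stapler: Bystander: hand stapler 32 x 137 x 44, origin under its centre.
- tape_roll: Bystander: brown tape roll 66 x 66 x 48, origin under its centre.
- marker_black: Bystander: black and white felt marker 17 x 130 x 18, lying, origin under its centre.
- jar_a: Bystander: full glass jar 69 x 69 x 112, origin under its centre.
- jar_c: Bystander: full glass jar 69 x 69 x 112, origin under its centre.
Things that resemble listed ones, but are neither listed nor needed, are in the scene too. Leave any orange look-alike of the pan_small alone.

How it is judged:
On the way, in this order (a step that is already met when the one before it is completed fails the run):
1. the large pan is on the hook and pressed home against the red stop with more than 4 N for 0.3 s (y of pan_large in the frame of hook_stop between -0.005 and 0.005 m and z of pan_large in the frame of hook_stop between -0.008 and 0.001 m and x of pan_large in the frame of hook_stop between -0.02 and -0.001 m and contact force between pan_large and stop_collar above 4 N), for 0.3 s.
2. the medium pan is on the hook and pressed home against the large one, which is pressed against the stop, each with more than 4 N for 0.3 s (y of pan_medium in the frame of hook_stop between -0.005 and 0.005 m and z of pan_medium in the frame of hook_stop between -0.008 and 0.001 m and x of pan_medium in the frame of pan_large between -0.01 and -0.004 m and contact force between pan_large and stop_collar above 4 N and contact force between pan_medium and pan_large above 4 N), for 0.3 s.
3. the small pan is on the hook and pressed home against the medium one, and the stack against the stop, each with more than 4 N for 0.3 s (y of pan_small in the frame of hook_stop between -0.005 and 0.005 m and z of pan_small in the frame of hook_stop between -0.008 and 0.001 m and x of pan_small in the frame of pan_medium between -0.01 and -0.004 m and contact force between pan_large and stop_collar above 4 N and contact force between pan_small and pan_medium above 4 N), for 0.3 s.
At the end, for the whole second after the job is handed in: All three pans hang at rest on the hook, nested: the large one's eye 1 to 20 mm before the collar's face, each next one's 4 to 10 mm farther out; eyes within 5 mm sideways, 8 mm below to 1 above the rod axis; pan backs within 22 mm of the next, handles within 0.25 rad of upright (y of pan_large in the frame of hook_stop between -0.005 and 0.005 m and z of pan_large in the frame of hook_stop between -0.008 and 0.001 m and x of pan_large in the frame of hook_stop between -0.02 and -0.001 m and angle between each of pan_large, pan_medium, pan_small's own z axis and vertical below 0.25 rad and linear speed of each of pan_large, pan_medium, pan_small below 0.02 m/s and angular speed of each of pan_large, pan_medium, pan_small below 0.3 rad/s and y of pan_medium in the frame of hook_stop between -0.005 and 0.005 m and z of pan_medium in the frame of hook_stop between -0.008 and 0.001 m and x of pan_medium in the frame of pan_large between -0.01 and -0.004 m and y of pan_small in the frame of hook_stop between -0.005 and 0.005 m and z of pan_small in the frame of hook_stop between -0.008 and 0.001 m and x of pan_small in the frame of pan_medium between -0.01 and -0.004 m and distance between pan_large_back and pan_medium_back below 0.022 m and distance between pan_medium_back and pan_small_back below 0.022 m); the robot touches nothing.
It fails at once if a pan is rammed: more than 25 N between a pan and the hook stand or its stop, or between two pans (contact force between any of pan_large, pan_medium, pan_small and hook_stand above 25 N or contact force between pan_large and pan_medium above 25 N or contact force between any of pan_medium, pan_large and pan_small above 25 N).
It fails at once if a bystander is moved by more than 20 mm (distance of any of stapler, tape_roll, marker_black, jar_a, jar_c from where it was at the start of the episode above 0.02 m).
It also fails if it takes over 72 s, if anything falls off the work surface, if the arm or the gripper's body presses on something with over 40 N, if the wrist force passes 120 N, or if a joint passes its speed limit or range.

### The arm

A 7-joint arm with a two-finger parallel gripper is mounted at the origin on a cart in front of the work surface, level with it; the furniture and walls round the work are solid. World frame = base frame: x ahead of the robot, y to its left, z up, the work surface at z = 0. Lengths are in m, angles in rad, forces in N, time in s.
With the tool pointing down it reaches from about 0.4 to 0.875 m from the base axis. Payload 19.3 kg.
Tool frame: the origin (TCP) lies midway between the tips of the shut fingers; the grasp point (between the pads) lies 19 mm behind it; z points along the fingers, y is the line along which they close (so a half turn about z gives the same grasp; the last joint's range is limited). The gripper opens to 85 mm and grips with 20 to 120 N. Pads are 22 mm wide; open, the fingers measure 114 mm over their backs; the gripper's body (76 mm by 85 mm) begins 54 mm behind the grasp point. The pads swing forward as they close: fully open they stand 13 mm farther back than shut.
Start: joints at [-1.319, 0.521, -0.036, 1.599, 0.021, 1.021, -0.113], TCP at [0.198, 0.593, 0.231] pointing down, gripper open.
Joint ranges: [-2.91, 2.91], [-0.3, 2.13], [-1.5, 1.42], [0.17, 2.43], [-1.26, 4.41], [0.16, 1.93], [-2.52, 2.52]. Speed limits (rad/s): [1.89, 1.89, 2.39, 2.39, 3.01, 3.01, 3.01].

### API

Orientations are given as a 3x3 rotation matrix whose columns are the frame's x, y, z axes.
In Python, from bench import r gives the robot as it stands.
- The arm moves only by the tool send_rows, never from a script. Its argument "motion" is one flat list of numbers, 7 for each row, row after row: the shift along the tool's x, y, z in cm, then the turn, a rotation vector about the tool's x, y, z in rad, then the finger opening in cm, from 0 to 8.54. In form: [dx, dy, dz, ax, ay, az, fingers, dx, dy, dz, ax, ay, az, fingers, ...]. A call has exactly 10 rows; each row shifts and turns the commanded pose from where the row before left it, along the tool's axes as they then stand; what a row does not reach is not made up. A row lasts 1/10 s, in which the tool goes at most 50 mm and 8.59 degrees, less where a joint would pass 70% of its speed; a pose out of reach is approached as far as the arm can. A call is refused whole if a number of a shift passes 5 or a number of a turn 0.15, either way. A call with a gripper value outside its range is refused whole. The fingers move at their own pace and stop on an object; "newtons" is the grip in N (left out, the last holds). Time passes only in rows, so rows that do not move let the fingers close, or fill a call up. It gives the time, the measured TCP pose, the force, the opening and the grip force at its end, in the units of the state.
- r.observe(): the state, without advancing time (a new reading comes with each control period).
- r.grab_frame(name): name is "scene" or "top"; returns a dict with "frame" (384x512x3 uint8, red, green, blue), "range_z" (384x512 float32, m along the optical axis (not along the pixel's ray), 0 where there is no reading), "fx", "fy", "cx", "cy" (pixels), "extrinsics" (4x4, takes a point from camera to world coordinates). Camera axes: x right, y up, looking along -z (the intrinsics and any distortion apply to the point x, -y, -z); pixel columns grow to the right and rows downward; lengths in m; the calibration is good to about 2 mm. A picture is of the moment at which its call begins.
- r.close_job(): hands the job in; it is judged then, once.
The state is a dict: "time_s": time; "joints": joint angles; "joint_vel": joint speeds; "tau": joint torques, N m; "tcp_pos": TCP position; "ee_rot": TCP orientation; "wrist_force": force on the tool from outside, world axes, zero at the start; "moment": the same for the moment, N m; "finger_gap": finger opening in m; "gripper_force": force on a finger pad.
Only numpy, scipy, OpenCV 4.12 (cv2) and the standard library are available. Lean on these libraries where they do the work, as an engineer would, in place of code of your own. Each camera call takes 0.05 s, during which the arm holds its last target. There are 200 camera calls.

## Working session

There is one attempt and no reset: what is moved stays moved. The work goes in short steps, Python scripts to look and compute and a tool call to move; the robot and the scene stay as the last step left them, time stands still between calls to the robot, and variables do not carry over. Pictures are saved under pics/ and viewed, at most 10 in all, crops included, and the job is handed in when it is done.

Besides the shell and the picture viewer there is one more tool, called by a JSON object that holds its "method" and its "body". send_rows: Moves the arm, as the interface text tells. Its arguments: {"type":"object","properties":{"motion":{"type":"array","items":{"type":"number"}},"newtons":{"type":"number"}},"required":["motion"]}

```bash
mkdir -p pics
cat > h.py <<'E'
import numpy as np, cv2
from bench import r
def grab(n):
    d=r.grab_frame(n); return d
def cloud(d):
    z=d["range_z"]; h,w=z.shape
    u,v=np.meshgrid(np.arange(w),np.arange(h))
    x=(u-d["cx"])/d["fx"]*z; y=-(v-d["cy"])/d["fy"]*z
    P=np.stack([x,y,-z,np.ones_like(z)],-1)@np.array(d["extrinsics"]).T
    P=P[...,:3]; P[z==0]=np.nan
    return P
E
python3 - <<'E'
from h import *
s=r.observe(); print({k:np.round(v,3).tolist() for k,v in s.items()})
for n in("scene","top"):
    d=grab(n); np.savez(f"{n}0.npz",**d); print(d.keys(),np.round(d["extrinsics"],3).tolist(),d["fx"],d["cx"],d["cy"])
    cv2.imwrite(f"pics/{n}0.png",cv2.resize(d["frame"][...,::-1],(800,600)))
E
```

```text
{'time_s': 0.0, 'joints': [-1.319, 0.522, -0.036, 1.6, 0.021, 1.021, -0.113], 'joint_vel': [0.0, 0.0, 0.001, -0.001, -0.0, -0.002, -0.001], 'tau': [-0.0, -92.712, 1.979, -36.995, 0.018, 0.008, -0.0], 'tcp_pos': [0.198, 0.593, 0.231], 'ee_rot': [[-0.949, 0.316, -0.0], [0.316, 0.949, -0.001], [-0.0, -0.001, -1.0]], 'wrist_force': [0.861, -0.268, -0.297], 'moment': [-0.035, -0.023, 0.016], 'gripper_force': 0.0, 'finger_gap': 0.085}
dict_keys(['frame', 'range_z', 'fx', 'fy', 'cx', 'cy', 'extrinsics']) [[0.517, 0.37, -0.772, -0.422], [-0.856, 0.249, -0.454, -0.64], [0.024, 0.895, 0.445, 0.738], [0.0, 0.0, 0.0, 1.0]] 414.39903033487354 253.05195908741334 194.24869195454863
dict_keys(['frame', 'range_z', 'fx', 'fy', 'cx', 'cy', 'extrinsics']) [[-0.008, 0.999, -0.043, 0.5], [-1.0, -0.009, -0.012, -0.04], [-0.013, 0.043, 0.999, 1.529], [0.0, 0.0, 0.0, 1.0]] 381.9454204023755 253.74209227859 197.0141845843303
```

View pics/scene0.png

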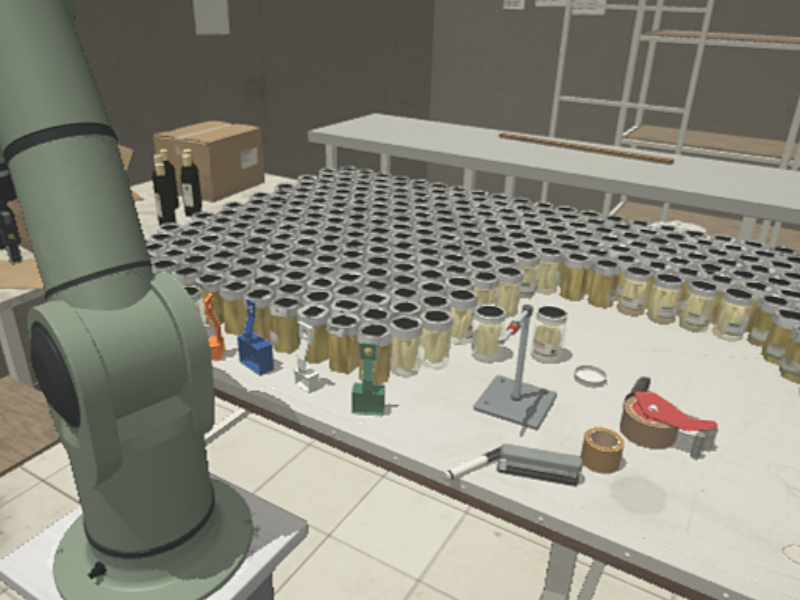

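View pics/top0.png

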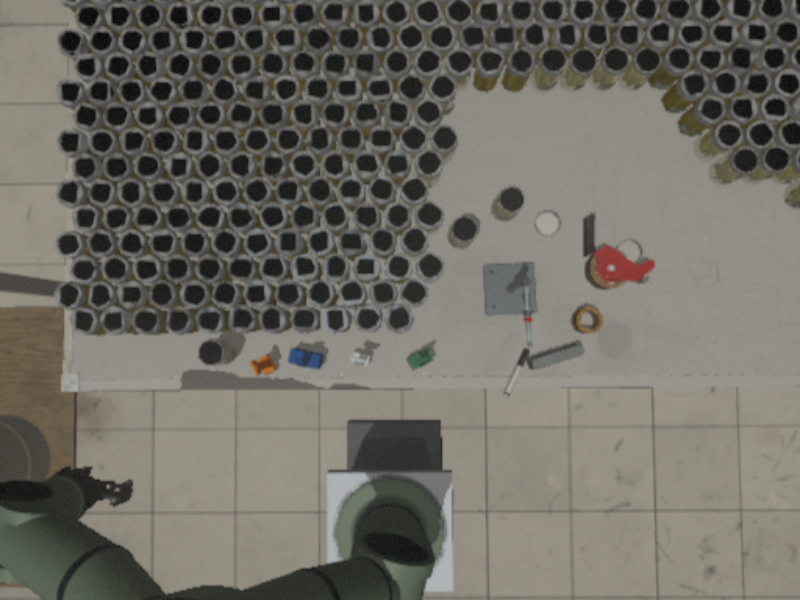

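The three listed pans are, in the scene picture: blue (255,340), green (369,380), white (306,360). The orange look-alike is at (214,330), to be left alone. The hook stand is at (515,390) and its rod points towards the robot, with the tape roll, stapler and marker just in front and to the right.

```bash
cat > m.py <<'E'
from h import *
import sys
def mask(hsv,c):
    H,S,V=[hsv[...,i].astype(int) for i in range(3)]
    return {"blue":(H>100)&(H<130)&(S>110),"green":(H>60)&(H<95)&(S>70),"red":((H<8)|(H>172))&(S>140),
            "orange":(H>3)&(H<18)&(S>170)}[c]
if __name__=="__main__":
  for n in("scene","top"):
    d=dict(np.load(f"{n}0.npz")); P=cloud(d); hsv=cv2.cvtColor(d["frame"],cv2.COLOR_RGB2HSV)
    for c in("blue","green","white","orange"):
        if c=="white":
            m=(hsv[...,1]<60)&(np.abs(P[...,0]-.44)<.12)&(np.abs(P[...,1]-.1)<.05)&(P[...,2]>.015)
        else: m=mask(hsv,c)&(P[...,2]>.01)&(P[...,0]<.6)
        q=P[m]; q=q[~np.isnan(q[:,0])]
        print(n,c,len(q),"median",np.round(np.median(q,0),3),"lo",np.round(np.percentile(q,2,0),3),"hi",np.round(np.percentile(q,98,0),3))
        for lo,hi in((.01,.045),(.045,.075),(.1,.2)):
            t=q[(q[:,2]>lo)&(q[:,2]<hi)]
            if len(t)>5:
                (cx,cy),(w,h),a=cv2.minAreaRect((t[:,:2]*1000).astype(np.float32)); print("  z>",lo,len(t),np.round(t.mean(0),4),"rect",round(cx,1),round(cy,1),round(w,1),round(h,1),round(a,1))
    # stand
    m=(P[...,2]>.19)&(P[...,2]<.23)&(P[...,0]>.3)&(P[...,0]<.8)&(P[...,1]<-.05)&(P[...,1]>-.4)
    t=P[m]; print(n,"rod pts",len(t)); 
    if len(t)>5: print(np.round(t[np.argsort(t[:,0])][::max(1,len(t)//25)],3).tolist())
    m=(P[...,2]>.008)&(P[...,2]<.016)&(P[...,0]>.3)&(P[...,0]<.8)&(P[...,1]<-.1)&(P[...,1]>-.4)&(hsv[...,2]<150)
    t=P[m];print("plate",cv2.minAreaRect((t[:,:2]*1000).astype(np.float32)))
E
python3 m.py
python3 - <<'E'
from h import *
a=np.load("top0.npz")["frame"][...,::-1]; b=np.load("scene0.npz")["frame"][...,::-1]
c1=cv2.resize(a[210:245,155:285],(780,210),interpolation=cv2.INTER_CUBIC)
c2=cv2.resize(b[185:270,120:250],(390,255),interpolation=cv2.INTER_CUBIC)
c3=cv2.resize(b[185:270,290:375],(255,255),interpolation=cv2.INTER_CUBIC)
o=np.zeros((470,780,3),np.uint8); o[:210]=c1;o[212:467,:390]=c2;o[212:467,395:650]=c3
cv2.imwrite("pics/crop1.png",o)
E
```

```text
scene blue 192 median [0.433 0.201 0.065] lo [0.417 0.163 0.017] hi [0.456 0.243 0.153]
  z> 0.01 19 [0.435  0.2138 0.0284] rect 436.5 202.8 78.6 34.0 76.1
  z> 0.045 96 [0.4355 0.1969 0.0627] rect 436.7 202.2 80.1 33.4 78.5
  z> 0.1 50 [0.4334 0.2042 0.1252] rect 432.5 201.7 26.6 11.2 77.1
scene green 155 median [ 0.429 -0.083  0.092] lo [ 0.413 -0.109  0.048] hi [ 0.451 -0.055  0.147]
  z> 0.045 55 [ 0.4299 -0.079   0.0506] rect 432.3 -83.4 31.3 58.7 22.2
  z> 0.1 60 [ 0.4319 -0.0811  0.1239] rect 431.9 -82.2 13.7 25.6 25.9
scene white 575 median [0.506 0.077 0.109] lo [0.421 0.051 0.026] hi [0.558 0.145 0.139]
  z> 0.01 67 [0.4345 0.071  0.0336] rect 460.5 102.9 133.9 35.2 52.5
  z> 0.045 50 [0.4328 0.0729 0.0613] rect 473.9 85.2 124.5 57.2 31.8
  z> 0.1 374 [0.506  0.0924 0.1134] rect 495.7 99.6 99.0 128.6 90.0
scene orange 33 median [0.421 0.3   0.062] lo [0.402 0.286 0.012] hi [0.445 0.32  0.141]
  z> 0.01 14 [0.4257 0.3038 0.0278] rect 422.4 301.3 42.7 26.4 47.0
  z> 0.045 8 [0.4231 0.2915 0.0641] rect 422.1 292.3 10.4 5.6 39.4
  z> 0.1 10 [0.4133 0.304  0.1331] rect 415.7 306
[... 1889 characters left out ...]
 [0.472, -0.312, 0.214], [0.478, -0.31, 0.208], [0.485, -0.314, 0.208], [0.492, -0.31, 0.209], [0.499, -0.311, 0.207], [0.509, -0.311, 0.208], [0.52, -0.314, 0.21], [0.527, -0.311, 0.21], [0.53, -0.314, 0.212], [0.534, -0.319, 0.204], [0.537, -0.315, 0.205], [0.544, -0.316, 0.217], [0.547, -0.306, 0.215], [0.551, -0.312, 0.204], [0.558, -0.309, 0.204], [0.568, -0.312, 0.208], [0.579, -0.312, 0.207], [0.585, -0.305, 0.207], [0.593, -0.306, 0.204], [0.599, -0.306, 0.206], [0.606, -0.308, 0.213], [0.609, -0.305, 0.213], [0.613, -0.318, 0.214], [0.616, -0.315, 0.212], [0.62, -0.308, 0.213]]
plate ((568.216064453125, -250.9406280517578), (283.7159729003906, 456.17132568359375), 87.89201354980469)
```

View pics/crop1.png

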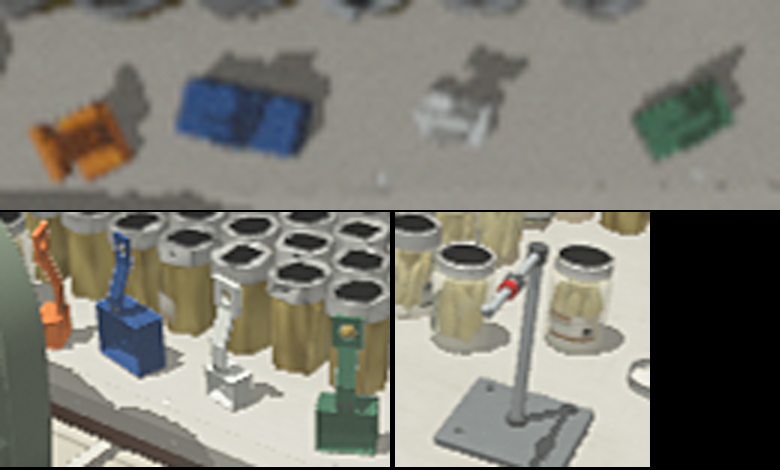

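The crop shows four similar pans: orange at top-crop (80,140), which is the look-alike; blue (245,115) large; white (455,115) small; green (683,118) medium. The red stop is on the rod at scene-crop (510,288). I still need to see which way each pan opens, and the white one's yaw.

Run:
```python
from m import *
S=dict(np.load("scene0.npz")); T=dict(np.load("top0.npz"))
for n,d in(("s",S),("t",T)):
    P=cloud(d); hsv=cv2.cvtColor(d["frame"],cv2.COLOR_RGB2HSV)
    t=P[(P[...,2]>.015)&(P[...,2]<.17)&(P[...,0]>.39)&(P[...,0]<.462)&(P[...,1]>.03)&(P[...,1]<.12)]
    for lo,hi in((.03,.045),(.1,.115),(.118,.15)):
        q=t[(t[:,2]>lo)&(t[:,2]<hi)]
        if len(q)>4: print(n,"white",lo,len(q),np.round(q.mean(0),4),[np.round(v,1) for v in cv2.minAreaRect((q[:,:2]*1000).astype(np.float32))])
    g=P[(P[...,0]>.37)&(P[...,0]<.40)&(P[...,1]>-.3)&(P[...,1]<.3)]; print(n,"table z",np.nanmedian(g[:,2]))
    for nm,c,yaw,e in(("blue","blue",-13.5,None),("green","green",24.5,None)):
        m=mask(hsv,c)&(P[...,2]>.01)&(P[...,0]<.5)&(P[...,0]>.38); q=P[m]; eye=q[q[:,2]>.11].mean(0)
        k=np.deg2rad(yaw); x=(q[:,0]-eye[0])*np.cos(k)+(q[:,1]-eye[1])*np.sin(k)
        for lo,hi in((.01,.03),(.03,.045),(.045,.06),(.06,.08),(.08,.11),(.11,.16)):
            s=x[(q[:,2]>lo)&(q[:,2]<hi)]
            if len(s): print(n,nm,lo,len(s),"panx pct",np.round(np.percentile(s,[5,25,50,75,95])*1000))
f=S["frame"][...,::-1]
o=np.hstack([cv2.resize(f[y:y+60,x:x+40],(264,396),interpolation=cv2.INTER_LANCZOS4) for x,y in((145,185),(178,198),(215,212))])
cv2.imwrite("pics/crop2.png",o)
```

```text
s white 0.03 68 [0.4328 0.0607 0.0362] [array([435.7,  66.9]), array([47.9, 31.6]), np.float64(83.1)]
s white 0.1 34 [0.4365 0.0649 0.1077] [array([435.8,  65.5]), array([30.9,  8.6]), np.float64(87.1)]
s white 0.118 61 [0.4376 0.0638 0.1312] [array([439. ,  67.2]), array([41.7,  9.7]), np.float64(78.2)]
s table z 0.00021238824652014543
s blue 0.01 9 panx pct [-13. -13. -10. -10.  18.]
s blue 0.03 10 panx pct [-14. -12.  -3.  14.  18.]
s blue 0.045 9 panx pct [-11. -11.  -7.  16.  17.]
s blue 0.06 90 panx pct [-13.  -8.   2.  12.  18.]
s blue 0.08 35 panx pct [-14. -12. -10.  -7.  -4.]
s blue 0.11 39 panx pct [-4. -1.  0.  2.  3.]
s green 0.045 54 panx pct [-15. -10.  -1.   5.  13.]
s green 0.06 4 panx pct [-15. -14. -13. -12. -10.]
s green 0.08 57 panx pct [-15. -10.  -7.  -5.  -1.]
s green 0.11 40 panx pct [-3. -2.  0.  1.  3.]
t white 0.03 51 [0.4394 0.069  0.0361] [array([437.2,  71.4]), array([43.9, 26.6]), np.float64(78.6)]
t white 0.118 18 [0.4404 0.0704 0.1393] [array([440.2,  69.8]), array([33.7,  5.4]), np.float64(78.4)]
t table z -0.0005421357129788973
t blue 0.01 2 panx pct [18. 18. 19. 19. 19.]
t blue 0.03 2 panx pct [19. 19. 19. 19. 19.]
t blue 0.045 15 panx pct [-9.  1.  6.  9. 19.]
t blue 0.06 102 panx pct [-11.  -1.   7.  13.  18.]
t blue 0.08 2 panx pct [-10. -10.  -9.  -9.  -8.]
t blue 0.11 18 panx pct [-7. -2.  1.  3.  3.]
t green 0.03 6 panx pct [-7. 10. 13. 14. 14.]
t green 0.045 52 panx pct [-12.  -5.   2.   7.  12.]
t green 0.08 7 panx pct [-12. -12. -10.  -7.  -1.]
t green 0.11 16 panx pct [-3. -1.  0.  2.  2.]
```

View pics/crop2.png

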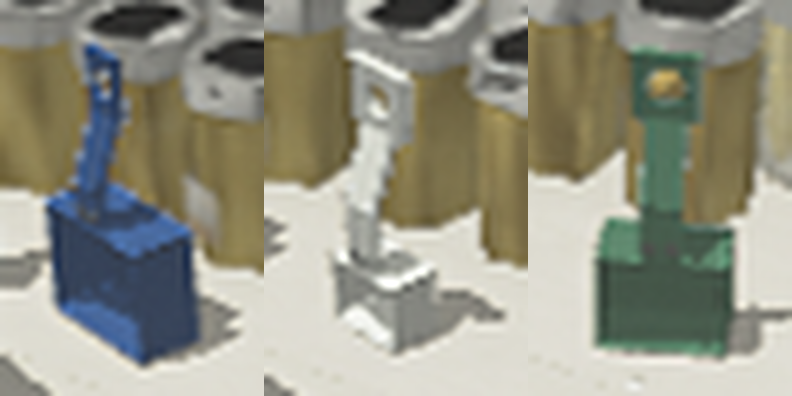

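Orientations: every pan's open side faces the camera, so its back faces away from the robot. Yaws are blue -13.5°, white -11.6° and green +25°. The two cameras disagree by 5-6 mm in y, so I'll hover over the blue pan and use the gripper as a reference.

```bash
cat > go.py <<'E'
from h import *
from scipy.spatial.transform import Rotation as R
def target(yawdeg,pitchdeg=0):
    "tool y along pan y (yaw about z), then pan pitched by pitch about its own y"
    k=np.deg2rad(yawdeg); p=np.deg2rad(pitchdeg)
    Rp=R.from_euler("ZY",[k,p]).as_matrix()
    return Rp@np.array([[-1,0,0],[0,1,0],[0,0,-1.]])
def plan(pos,yaw,pitch=0):
    s=r.observe(); A=np.array(s["ee_rot"]); B=target(yaw,pitch)
    rv=R.from_matrix(A.T@B).as_rotvec(); d=np.array(pos)-s["tcp_pos"]
    print("t",round(s["time_s"],2),"tcp",np.round(s["tcp_pos"],4),"F",np.round(s["wrist_force"],1),"gap",round(s["finger_gap"],4))
    print(" rotvec",np.round(rv,4)," shift cm in old frame",np.round(A.T@d*100,2)," in new frame",np.round(B.T@d*100,2))
E
python3 -c "
from go import *
plan([.436,.205,.19],-13.5)"
```

```text
t 0.1 tcp [0.1976 0.5926 0.2308] F [ 0.7  0.4 -0. ] gap 0.0854
 rotvec [-0.001   0.     -0.0862]  shift cm in old frame [-34.88 -29.23   4.11]  in new frame [-32.23 -32.13   4.08]
```

{"method": "send_rows", "body": {"motion": [-1,-1,0.1,0,0,-0.086,8.5,-3.2,-3.2,0.4,0,0,0,8.5,-3.2,-3.2,0.4,0,0,0,8.5,-3.2,-3.2,0.4,0,0,0,8.5,-3.2,-3.2,0.4,0,0,0,8.5,-3.2,-3.2,0.4,0,0,0,8.5,-3.2,-3.2,0.4,0,0,0,8.5,-3.2,-3.2,0.4,0,0,0,8.5,-3.2,-3.2,0.4,0,0,0,8.5,-3.2,-3.2,0.4,0,0,0,8.5], "newtons": 60}}

```text
time_s: 1.1
tcp_pos: [0.4173, 0.2312, 0.1941]
ee_rot: [[-0.972, 0.233, -0.0], [0.233, 0.972, -0.0], [0.0, -0.0, -1.0]]
wrist_force: [0.6, 1.5, 0.3]
finger_gap: 0.0848
gripper_force: 0.0
```

Run:
```python
from go import *
plan([.436,.205,.19],-13.5)
t=grab("top"); s=grab("scene"); np.savez("top1.npz",**t); np.savez("scene1.npz",**s)
a=cv2.resize(t["frame"][195:255,160:240,::-1],(400,300),interpolation=cv2.INTER_CUBIC)
b=cv2.resize(s["frame"][140:245,100:240,::-1],(400,300),interpolation=cv2.INTER_CUBIC)
cv2.imwrite("pics/c3.png",np.hstack([a,b]))
# gripper tips by depth
for n,d in(("t",t),("s",s)):
    P=cloud(d); o=r.observe(); c=np.array(o["tcp_pos"]); A=np.array(o["ee_rot"])
    q=P.reshape(-1,3); q=q[~np.isnan(q[:,0])]; L=(q-c)@A
    k=(np.abs(L[:,0])<.06)&(np.abs(L[:,1])<.09)&(L[:,2]<.03)&(L[:,2]>-.10)
    for lo,hi in((-.1,-.07),(-.07,-.04),(-.04,-.02),(-.02,.01)):
        u=L[k&(L[:,2]>lo)&(L[:,2]<hi)]
        if len(u): print(n,lo,len(u),"x",np.round(np.percentile(u[:,0],[3,50,97])*1000),"y",np.round(np.percentile(u[:,1],[3,25,50,75,97])*1000))
```

```text
t 1.1 tcp [0.4173 0.2312 0.1941] F [0.6 1.5 0.3] gap 0.0848
 rotvec [-0.0001 -0.      0.    ]  shift cm in old frame [-2.43 -2.11  0.41]  in new frame [-2.43 -2.11  0.41]
t -0.1 54 x [-13.  -4.  20.] y [-68. -65. -37. -32. -24.]
t -0.07 15 x [-9. -0. 11.] y [-68. -66. -58. -46. -40.]
t -0.04 1 x [-3. -3. -3.] y [-47. -47. -47. -47. -47.]
t -0.02 1 x [-5. -5. -5.] y [-44. -44. -44. -44. -44.]
s -0.1 266 x [-11.  10.  17.] y [-77. -70. -34.  11.  60.]
s -0.07 161 x [-12.   6.  12.] y [-79. -63. -51.  39.  60.]
s -0.04 93 x [-10.   3.  11.] y [-63. -58. -50.  37.  41.]
s -0.02 25 x [-10.   2.  10.] y [-56. -53.  36.  38.  42.]
```

View pics/c3.png

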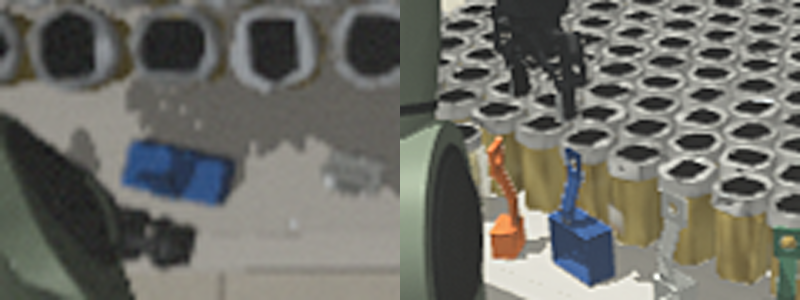

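The gripper (right crop, around (540,60)) hovers above and to the left of the blue eye at (572,160). Measured against the gripper, the scene view is biased a few mm to -y and the top view to +y, so I use their mean, (0.435, 0.205).

{"method": "send_rows", "body": {"motion": [-1.2,-1.1,0,0,0,0,8.5,-1.1,-1.0,0,0,0,0,8.5,0,0,1.7,0,0,0,8.5,0,0,1.8,0,0,0,8.5,0,0,1.8,0,0,0,8.5,0,0,1.7,0,0,0,8.5,0,0,0,0,0,0,2.0,0,0,0,0,0,0,2.0,0,0,0,0,0,0,1.5,0,0,0,0,0,0,1.5], "newtons": 60}}

```text
time_s: 2.2
tcp_pos: [0.4345, 0.2074, 0.1251]
ee_rot: [[-0.972, 0.234, 0.001], [0.234, 0.972, 0.001], [-0.001, 0.001, -1.0]]
wrist_force: [-0.6, -0.5, -0.2]
finger_gap: 0.0278
gripper_force: 0.0
```

Run:
```python
from go import *
plan([.38,-.29,.26],2.5,20)
s=grab("scene"); t=grab("top")
from m import mask
for n,d in(("s",s),("t",t)):
    P=cloud(d);hsv=cv2.cvtColor(d["frame"],cv2.COLOR_RGB2HSV);q=P[mask(hsv,"blue")&(P[...,0]<.55)&(P[...,0]>.3)];
    print(n,len(q),np.round(q[(q[:,2]>.045)&(q[:,2]<.075)].mean(0),4), np.round(q[q[:,2]>.11].mean(0),4),np.round(q[:,2].max(),3))
```

```text
t 2.2 tcp [0.4345 0.2074 0.1251] F [-0.6 -0.5 -0.2] gap 0.0278
 rotvec [ 0.0495  0.3477 -0.2766]  shift cm in old frame [ -6.33 -49.62 -13.53]  in new frame [ 11.77 -49.45 -10.07]
s 225 [0.4347 0.198  0.0626] [0.4307 0.2026 0.1141] 0.118
t 61 [0.4443 0.1872 0.0617] [nan nan nan] 0.07<stdin>:7: RuntimeWarning: Mean of empty slice.
  ret = um.true_divide(
```

{"method": "send_rows", "body": {"motion": [0,0,0,0,0,0,1.5,0,0,0,0,0,0,1.5,0,0,0,0,0,0,1.5,0,0,0,0,0,0,1.5,0,0,-1.5,0,0,0,1.5,0,0,-3,0,0,0,1.5,0,0,-3.5,0,0,0,1.5,0,0,-3.5,0,0,0,1.5,0,0,-3,0,0,0,1.5,0,0,-1.5,0,0,0,1.5], "newtons": 60}}

```text
time_s: 3.3
tcp_pos: [0.4347, 0.2074, 0.2872]
ee_rot: [[-0.972, 0.234, 0.003], [0.234, 0.972, 0.002], [-0.002, 0.002, -1.0]]
wrist_force: [0.4, -0.7, -2.5]
finger_gap: 0.0227
gripper_force: 59.4
```

Run:
```python
from go import *
plan([.40,-.31,.285],2.5,0)
plan([.40,-.31,.285],2.5,20)
```

```text
t 3.3 tcp [0.4347 0.2074 0.2872] F [ 0.4 -0.7 -2.5] gap 0.0227
 rotvec [ 0.0022  0.0027 -0.2796]  shift cm in old frame [ -8.72 -51.11   0.12]  in new frame [  5.72 -51.54   0.22]
t 3.3 tcp [0.4347 0.2074 0.2872] F [ 0.4 -0.7 -2.5] gap 0.0227
 rotvec [ 0.0509  0.3494 -0.2764]  shift cm in old frame [ -8.72 -51.11   0.12]  in new frame [  5.3  -51.54   2.17]
```

{"method": "send_rows", "body": {"motion": [0,0,0,0,0,-0.14,1.5,0.5,-2.5,0,0,0,-0.14,1.5,0.5,-4.2,0,0,0,0,1.5,0.5,-4.2,0,0,0,0,1.5,0.5,-4.2,0,0,0,0,1.5,0.5,-4.2,0,0,0,0,1.5,0.5,-4.2,0,0,0,0,1.5,0.5,-4.2,0,0,0,0,1.5,0.5,-4.2,0,0,0,0,1.5,0.5,-4.2,0,0,0,0,1.5]}}

```text
time_s: 4.3
tcp_pos: [0.4011, -0.1563, 0.2848]
ee_rot: [[-0.999, -0.044, 0.001], [-0.044, 0.999, 0.0], [-0.001, 0.0, -1.0]]
wrist_force: [0.5, 0.1, -1.9]
finger_gap: 0.0227
gripper_force: 59.3
```

{"method": "send_rows", "body": {"motion": [0.5,-3.5,0,0,0,0,1.5,0.5,-3.5,0,0,0,0,1.5,0,-3.5,0,0,0,0,1.5,0,-2,0,0,0,0,1.5,0,-1,0,0,0,0,1.5,0,0,1,0,0.11,0,1.5,0,0,1.5,0,0.12,0,1.5,0,0,2,0,0.12,0,1.5,0,0,1,0,0,0,1.5,0,0,0,0,0,0,1.5]}}

```text
time_s: 5.3
tcp_pos: [0.3875, -0.2897, 0.2294]
ee_rot: [[-0.938, -0.045, -0.343], [-0.042, 0.999, -0.014], [0.344, 0.001, -0.939]]
wrist_force: [-0.1, -0.6, -1.7]
finger_gap: 0.0229
gripper_force: 59.4
```

Run:
```python
from go import *
s=grab("scene"); t=grab("top"); np.savez("scene2.npz",**s); np.savez("top2.npz",**t)
plan([.42,-.312,.21],2.5,20)
a=cv2.resize(s["frame"][150:290,260:400,::-1],(560,560),interpolation=cv2.INTER_CUBIC)
cv2.imwrite("pics/c4.png",a)
```

```text
t 5.4 tcp [ 0.3878 -0.2906  0.2315] F [ 0.1 -0.6 -1.3] gap 0.0227
 rotvec [-0.0002  0.0017 -0.0005]  shift cm in old frame [-3.67 -2.27  0.95]  in new frame [-3.67 -2.28  0.95]
```

View pics/c4.png

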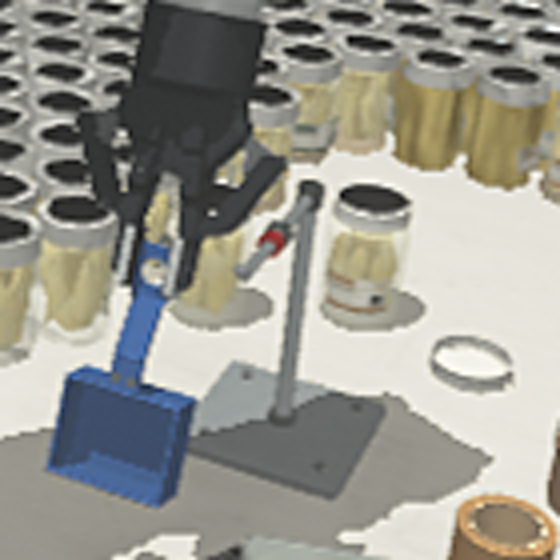

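The blue pan is held tilted, eye hole at crop (152,272). The hook tip is at crop (245,270), the red stop at (272,240) and the post head at (312,190). I'll measure eye and rod in the same camera.

```bash
cat > rel.py <<'E'
from go import *
from m import mask
def rays(d,uv):
    uv=np.atleast_2d(uv).astype(float); M=np.array(d["extrinsics"])
    v=np.c_[(uv[:,0]-d["cx"])/d["fx"],-(uv[:,1]-d["cy"])/d["fy"],-np.ones(len(uv))]@M[:3,:3].T
    return M[:3,3],v
def onz(d,uv,z):
    o,v=rays(d,uv); return o+v*((z-o[2])/v[:,2])[:,None]
def red(d):
    hsv=cv2.cvtColor(d["frame"],cv2.COLOR_RGB2HSV); m=mask(hsv,"red").astype(np.uint8)
    P=cloud(d); m&=((P[...,0]>.45)&(P[...,0]<.62)&(P[...,1]<-.25)&(P[...,1]>-.36)&(P[...,2]>.15)).astype(np.uint8)
    v,u=np.nonzero(m); return np.c_[u,v],P[m>0]
E
python3 - <<'E'
from rel import *
for n in("scene0","scene2","top0"):
    d=dict(np.load(n+".npz")); uv,p=red(d); print(n,"red",len(uv),uv.mean(0),"z205:",np.round(onz(d,uv.mean(0),.205),4),"cloud",np.round(np.median(p,0),4))
    # rod: bright grey thin: cloud pts at z .195-.22 front of red
    P=cloud(d); m=(P[...,2]>.195)&(P[...,2]<.222)&(P[...,0]>.44)&(P[...,0]<.64)&(P[...,1]<-.29)&(P[...,1]>-.34)
    v,u=np.nonzero(m); X=onz(d,np.c_[u,v],.205); 
    k=(X[:,0]<.59); w=X[k]; 
    for lo in np.arange(.45,.63,.015):
        s=X[(X[:,0]>=lo)&(X[:,0]<lo+.015)]
        if len(s): print("  x",round(lo,3),len(s),"y min/mid/max",np.round([s[:,1].min(),s[:,1].mean(),s[:,1].max()],4))
d=dict(np.load("scene2.npz"));P=cloud(d);hsv=cv2.cvtColor(d["frame"],cv2.COLOR_RGB2HSV)
g=mask(hsv,"blue").astype(np.uint8); sub=g[205:235,285:312]
for row in sub: print("".join(".#"[x] for x in row))
E
```

```text
scene0 red 14 [328.         209.21428571] z205: [[ 0.5374 -0.314   0.205 ]] cloud [ 0.5258 -0.3183  0.2115]
  x 0.465 5 y min/mid/max [-0.3211 -0.318  -0.3125]
  x 0.48 15 y min/mid/max [-0.3214 -0.3154 -0.3083]
  x 0.495 11 y min/mid/max [-0.3217 -0.3175 -0.3128]
  x 0.51 15 y min/mid/max [-0.3243 -0.318  -0.311 ]
  x 0.525 17 y min/mid/max [-0.3248 -0.3169 -0.3066]
  x 0.54 20 y min/mid/max [-0.3249 -0.3144 -0.3046]
  x 0.555 13 y min/mid/max [-0.3207 -0.3142 -0.307 ]
  x 0.57 9 y min/mid/max [-0.3188 -0.3136 -0.3094]
  x 0.585 15 y min/mid/max [-0.3262 -0.3163 -0.3074]
  x 0.6 17 y min/mid/max [-0.324  -0.3141 -0.3051]
  x 0.615 16 y min/mid/max [-0.3197 -0.3101 -0.3005]
scene2 red 13 [327.84615385 209.23076923] z205: [[ 0.5371 -0.3136  0.205 ]] cloud [ 0.5253 -0.3194  0.2113]
  x 0.465 5 y min/mid/max [-0.3211 -0.318  -0.3125]
  x 0.48 15 y min/mid/max [-0.3214 -0.3154 -0.3083]
  x 0.495 11 y min/mid/max [-0.3217 -0.3175 -0.3128]
  x 0.51 15 y min/mid/max [-0.3243 -0.318  -0.311 ]
  x 0.525 18 y min/mid/max [-0.3248 -0.3166 -0.3066]
  x 0.54 20 y min/mid/max [-0.3249 -0.3144 -0.3
[... 1121 characters left out ...]

...........................
...........####............
...........######..........
..........#######..........
..........#....##..........
...........................
.........#.................
.........#.................
.........#.................
.........#.................
.........##................
........#####..............
........#######............
........#######............
.........#######...........
........########...........
........#######............
.......########............
.......########............
.......#######.............
......########.............
......########.............
......#######..............
.....########..............
.....########..............
```

Run:
```python
from rel import *
d=dict(np.load("scene2.npz")); s=r.observe(); A=np.array(s["ee_rot"]); c=np.array(s["tcp_pos"])
f=d["frame"][208:228,289:308].astype(int)
for row in f: print(" ".join("%3d"%(p[0]) for p in row))
o,v=rays(d,[[297.6,217.6]])
for x0 in(-.003,0,.003):
    L=A.T@(o-c); l=A.T@v[0]; t=(x0-L[0])/l[0]; print("hole in tool (x,y,z):",np.round(L+l*t,4))
P=cloud(d);hsv=cv2.cvtColor(d["frame"],cv2.COLOR_RGB2HSV)
q=P[mask(hsv,"blue")&(P[...,0]<.5)&(P[...,0]>.3)&(P[...,1]<-.2)]; L=(q-c)@A
for lo,hi in((-.04,-.02),(-.02,.01),(.01,.04),(.04,.08),(.08,.15)):
    u=L[(L[:,2]>lo)&(L[:,2]<hi)]
    if len(u): print(lo,len(u),"x",np.round(np.percentile(u[:,0],[3,50,97])*1000,1),"y",np.round(np.percentile(u[:,1],[3,50,97])*1000,1))
```

```text
108  60 151 189 129  42  36 136 179 170 171 142 134 187 218 152  45  60  64
 78  75 157 183 117  40  38 124 174 172 152 109  90 127 176 158  90  60  59
 71 113 183 163  68  43  46  69 134 163 130 100 112 104 145 203 165  62  51
 42 120 188 163  61  45  52  59  62  57  81 117 133 113 148 189 137  53  54
 52 145 201 151  44  48  55  63  68  66  62  61  54  96 166 178 116  55  60
 61 149 188 128  41  50  55  61  64  62  63  62  55 123 187 167  90  59  63
 80 158 183 118  41  51  52  75 101 102  95  74  55 143 202 165  84  61  61
112 183 164  68  43  49  64 135 180 166 142 116  81 145 198 152  53  62  59
116 187 162  62  45  44 119 188 196 148 121 153 139 150 187 135  57  68  58
141 198 151  43  47  44 155 213 200 198 196 194 175 172 177 113  55  75  60
177 182 125  40  49  46 141 202 197 194 192 182 166 178 165  86  61  61  43
210 171 115  41  52  50  97 171 204 208 214 168 142 194 157  71  61  58  41
177 113  51  36  51  55  51 137 192 218 243 197 152 187 138  54  62  55  50
202 155 141 113  47  57  62  60  74 116 137 117 150 186 132  54  54  55 101
241 244 253 203  40  61  73  68  63  59  50 111 179 172 109  72  84 114 163
234 235 233 170  45  63  74  72  70  67  57  94 154 156 115 111 154 188 184
233 233 243 214  71  66  79  77  76  72  66  64  81 118 134 135 161 177 177
232 233 240 203  76  75  78  79  79  79  77  69 104 175 196 174 169 172 175
233 236 228 141  64  77  79  79  79  78  72 101 184 205 171 174 174 173 175
232 240 211  80  70  78  77  79  79  76  58 162 210 169 164 173 175 177 176
hole in tool (x,y,z): [-0.003   0.0016 -0.0093]
hole in tool (x,y,z): [-0.      0.0006 -0.0099]
hole in tool (x,y,z): [ 0.003  -0.0004 -0.0105]
-0.04 15 x [-3.7 -1.7  0. ] y [-4.7  1.   8.9]
-0.02 45 x [-4.5 -1.7  1.2] y [-7.5  3.2 10.7]
0.01 96 x [ 0.3  5.7 12.6] y [-8.1  0.1  9.3]
0.04 158 x [-20.4  10.   14.7] y [-37.   -3.9  34.5]
0.08 262 x [-23.5 -11.8  14.4] y [-38.4  -4.2  35.3]
```

```bash
cat >> go.py <<'E'
STOP=np.array([.5365,-.3139,.205]); HY=2.6
def hook(x,z=0,y=0):
    "point in hook_stop frame (mm)"
    k=np.deg2rad(HY); return STOP+np.array([x*np.cos(k)-y*np.sin(k),x*np.sin(k)+y*np.cos(k),z])/1000
def way(e,*W):
    "e: eye in tool frame (m). W: (x,y,z mm in hook frame,pitch). prints rotvec then shift (cm, new frame)"
    s=r.observe(); A=np.array(s["ee_rot"]); p=np.array(s["tcp_pos"])
    k=np.deg2rad(HY); E=p+A@e-STOP; print("t",round(s["time_s"],2),"F",np.round(s["wrist_force"],1),"gap",round(s["finger_gap"],4),"eye hook mm x,y,z",np.round(np.array([E[0]*np.cos(k)+E[1]*np.sin(k),-E[0]*np.sin(k)+E[1]*np.cos(k),E[2]])*1000,1))
    for x,y,z,pt in W:
        B=target(HY,pt); q=hook(x,z,y)-B@e
        print((x,y,z,pt),"rot",np.round(R.from_matrix(A.T@B).as_rotvec(),3),"shift",np.round(B.T@(q-p)*100,2)); A,p=B,q
E
python3 - <<'E'
from go import *
way(np.array([-.003,0,-.0095]),(-100,0,9,20),(-72,0,9,20),(-58,0,-1,20),(-48,0,-1,20),(-48,0,-1,0),(-30,0,-1,0))
E
```

```text
t 5.4 F [ 0.1 -0.6 -1.3] gap 0.0227 eye hook mm x,y,z [-141.5   30.    34.4]
(-100, 0, 9, 20) rot [ 0.     0.002 -0.002] shift [-4.76 -3.    0.97]
(-72, 0, 9, 20) rot [0. 0. 0.] shift [-2.63  0.   -0.96]
(-58, 0, -1, 20) rot [0. 0. 0.] shift [-1.66  0.    0.46]
(-48, 0, -1, 20) rot [0. 0. 0.] shift [-0.94  0.   -0.34]
(-48, 0, -1, 0) rot [ 0.    -0.349 -0.   ] shift [-0.31  0.    0.16]
(-30, 0, -1, 0) rot [0. 0. 0.] shift [-1.8 -0.   0. ]
```

Move to just before the tip, at -80 mm and tip height, then look.

{"method": "send_rows", "body": {"motion": [-1.2,-1,0.25,0,0,0,1.5,-1.2,-1,0.25,0,0,0,1.5,-1.2,-1,0.25,0,0,0,1.5,-1.1,0,0.2,0,0,0,1.5,-1.0,0,-0.35,0,0,0,1.5,-0.9,0,-0.35,0,0,0,1.5,0,0,0,0,0,0,1.5,0,0,0,0,0,0,1.5,0,0,0,0,0,0,1.5,0,0,0,0,0,0,1.5]}}

```text
time_s: 6.4
tcp_pos: [0.4502, -0.3177, 0.2057]
ee_rot: [[-0.938, -0.044, -0.343], [-0.041, 0.999, -0.015], [0.343, -0.0, -0.939]]
wrist_force: [-0.8, 0.1, -1.9]
finger_gap: 0.0224
gripper_force: 59.5
```

Run:
```python
from go import *
way(np.array([-.003,0,-.0095]),(-72,0,9,20),(-58,0,-1,20),(-48,0,-1,20))
s=grab("scene"); np.savez("scene3.npz",**s)
cv2.imwrite("pics/c5.png",cv2.resize(s["frame"][185:245,290:370,::-1],(800,600),interpolation=cv2.INTER_CUBIC))
```

```text
t 6.4 F [-0.8  0.1 -1.9] gap 0.0224 eye hook mm x,y,z [-80.3   0.1   8.6]
(-72, 0, 9, 20) rot [ 0.    -0.001 -0.001] shift [-0.77 -0.01 -0.32]
(-58, 0, -1, 20) rot [0. 0. 0.] shift [-1.66  0.    0.46]
(-48, 0, -1, 20) rot [0. 0. 0.] shift [-0.94  0.   -0.34]
```

View pics/c5.png

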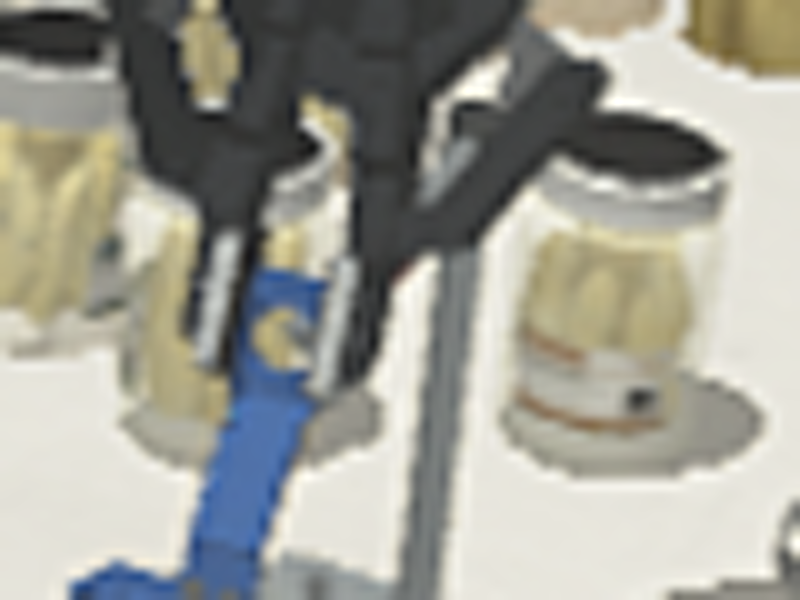

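The hook tip shows inside the hole at (300,325) against hole centre (283,335). With 11 mm still to go that is the offset I expected, so the eye is aligned. Threading now.

{"method": "send_rows", "body": {"motion": [-0.26,0,-0.1,0,0,0,1.5,-0.26,0,-0.1,0,0,0,1.5,-0.26,0,-0.1,0,0,0,1.5,-0.27,0,0.08,0,0,0,1.5,-0.27,0,0.08,0,0,0,1.5,-0.27,0,0.08,0,0,0,1.5,0,0,0,0,0,0,1.5,0,0,0,0,0,0,1.5,0,0,0,0,0,0,1.5,0,0,0,0,0,0,1.5]}}

```text
time_s: 7.45
tcp_pos: [0.4655, -0.3171, 0.2008]
ee_rot: [[-0.938, -0.044, -0.342], [-0.041, 0.999, -0.015], [0.343, -0.0, -0.939]]
wrist_force: [-0.1, -0.2, -2.6]
finger_gap: 0.0227
gripper_force: 59.5
```

Run:
```python
from go import *
way(np.array([-.003,0,-.0095]),(-58,0,-1,20),(-48,0,-1,20),(-48,0,-1,0),(-34,0,-1,0))
```

```text
t 7.45 F [-0.1 -0.2 -2.6] gap 0.0227 eye hook mm x,y,z [-65.   -0.    3.7]
(-58, 0, -1, 20) rot [ 0.    -0.001 -0.001] shift [-0.82 -0.    0.2 ]
(-48, 0, -1, 20) rot [0. 0. 0.] shift [-0.94  0.   -0.34]
(-48, 0, -1, 0) rot [ 0.    -0.349 -0.   ] shift [-0.31  0.    0.16]
(-34, 0, -1, 0) rot [0. 0. 0.] shift [-1.4  0.   0. ]
```

{"method": "send_rows", "body": {"motion": [-0.27,0,0.07,0,0,0,1.5,-0.27,0,0.07,0,0,0,1.5,-0.28,0,0.06,0,0,0,1.5,-0.31,0,-0.11,0,0,0,1.5,-0.31,0,-0.11,0,0,0,1.5,-0.31,0,-0.12,0,0,0,1.5,-0.1,0,0.05,0,-0.117,0,1.5,-0.1,0,0.05,0,-0.116,0,1.5,-0.1,0,0.05,0,-0.116,0,1.5,0,0,0,0,0,0,1.5]}}

```text
time_s: 8.45
tcp_pos: [0.483, -0.3174, 0.1949]
ee_rot: [[-0.999, -0.041, 0.003], [-0.041, 0.999, -0.0], [-0.003, -0.001, -1.0]]
wrist_force: [0.1, -0.6, -0.6]
finger_gap: 0.0224
gripper_force: 59.6
```

Run:
```python
from go import *
way(np.array([-.003,0,-.0095]),(-30,0,-1,0),(-17,0,-1,0))
s=grab("scene"); np.savez("scene4.npz",**s)
cv2.imwrite("pics/c6.png",cv2.resize(s["frame"][175:265,280:400,::-1],(800,600),interpolation=cv2.INTER_CUBIC))
```

```text
t 8.45 F [ 0.1 -0.6 -0.6] gap 0.0224 eye hook mm x,y,z [-50.6  -1.1  -0.6]
(-30, 0, -1, 0) rot [-0.001  0.003 -0.005] shift [-2.06  0.11  0.04]
(-17, 0, -1, 0) rot [0. 0. 0.] shift [-1.3 -0.   0. ]
```

View pics/c6.png

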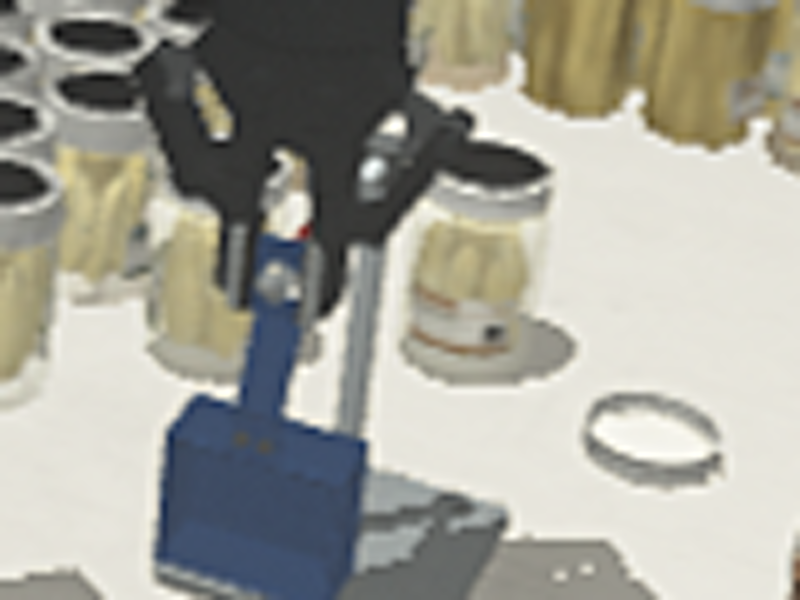

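Threaded: the rod tip sticks out of the eye at (280,280). Next: slide inward, then feel for the stop.

{"method": "send_rows", "body": {"motion": [-0.42,0.05,0.05,0,0.003,-0.005,1.5,-0.42,0.05,0.05,0,0,0,1.5,-0.42,0,0,0,0,0,1.5,-0.42,0,0,0,0,0,1.5,-0.42,0,0,0,0,0,1.5,-0.42,0,0,0,0,0,1.5,-0.35,0,0,0,0,0,1.5,0,0,0,0,0,0,1.5,0,0,0,0,0,0,1.5,0,0,0,0,0,0,1.5]}}

```text
time_s: 9.5
tcp_pos: [0.5135, -0.3139, 0.1928]
ee_rot: [[-0.999, -0.049, -0.004], [-0.049, 0.999, -0.0], [0.004, 0.0, -1.0]]
wrist_force: [-0.4, -0.1, -2.2]
finger_gap: 0.0222
gripper_force: 59.6
```

{"method": "send_rows", "body": {"motion": [-0.03,0,0,0,0,0,1.5,-0.03,0,0,0,0,0,1.5,-0.03,0,0,0,0,0,1.5,-0.03,0,0,0,0,0,1.5,-0.03,0,0,0,0,0,1.5,-0.03,0,0,0,0,0,1.5,-0.03,0,0,0,0,0,1.5,-0.03,0,0,0,0,0,1.5,0,0,0,0,0,0,1.5,0,0,0,0,0,0,1.5]}}

```text
time_s: 10.5
tcp_pos: [0.5161, -0.3137, 0.1927]
ee_rot: [[-0.999, -0.049, -0.004], [-0.049, 0.999, -0.0], [0.004, -0.0, -1.0]]
wrist_force: [-0.9, -0.4, -2.8]
finger_gap: 0.0229
gripper_force: 59.6
```

{"method": "send_rows", "body": {"motion": [-0.03,0,0,0,0,0,1.5,-0.03,0,0,0,0,0,1.5,-0.03,0,0,0,0,0,1.5,-0.03,0,0,0,0,0,1.5,-0.03,0,0,0,0,0,1.5,-0.03,0,0,0,0,0,1.5,-0.03,0,0,0,0,0,1.5,-0.03,0,0,0,0,0,1.5,0,0,0,0,0,0,1.5,0,0,0,0,0,0,1.5]}}

```text
time_s: 11.5
tcp_pos: [0.5176, -0.3136, 0.1926]
ee_rot: [[-0.999, -0.049, -0.005], [-0.049, 0.999, 0.0], [0.005, 0.0, -1.0]]
wrist_force: [-8.0, 0.5, 1.5]
finger_gap: 0.0226
gripper_force: 60.0
```

About 8 N on the stop. Holding, then releasing.

{"method": "send_rows", "body": {"motion": [0,0,0,0,0,0,1.5,0,0,0,0,0,0,1.5,0,0,0,0,0,0,1.5,0,0,0,0,0,0,1.5,0.05,0,0.05,0,0,0,1.5,0.05,0,0.05,0,0,0,1.5,0,0,0,0,0,0,3.5,0,0,0,0,0,0,4,0,0,0,0,0,0,4.5,0,0,0,0,0,0,5]}}

```text
time_s: 12.5
tcp_pos: [0.5177, -0.3136, 0.1919]
ee_rot: [[-0.999, -0.049, -0.003], [-0.049, 0.999, -0.0], [0.003, -0.0, -1.0]]
wrist_force: [-0.1, 0.5, -0.4]
finger_gap: 0.0499
gripper_force: 0.0
```

Run:
```python
from go import *
plan([.43,-.078,.25],25)
from m import mask
for n in("scene","top"):
    d=grab(n); P=cloud(d); hsv=cv2.cvtColor(d["frame"],cv2.COLOR_RGB2HSV); q=P[mask(hsv,"green")&(P[...,0]<.5)&(P[...,0]>.38)&(P[...,1]<0)&(P[...,2]>.1)]
    print(n,len(q),np.round(q.mean(0),4),[np.round(v,1) for v in cv2.minAreaRect((q[:,:2]*1000).astype(np.float32))])
```

```text
t 12.5 tcp [ 0.5177 -0.3136  0.1919] F [-0.1  0.5 -0.4] gap 0.0499
 rotvec [ 0.0005 -0.0035 -0.387 ]  shift cm in old frame [ 7.62 23.96 -5.79]  in new frame [-2.   25.06 -5.81]
scene 63 [ 0.4317 -0.0813  0.123 ] [array([429.9, -83.6]), array([14.8, 26.4]), np.float64(25.7)]
top 21 [ 0.436  -0.0765  0.1355] [array([434.1, -77.4]), array([10.7, 27.4]), np.float64(26.5)]
```

{"method": "send_rows", "body": {"motion": [0,0,-2,0,0,0,5,0,0,-3.5,0,0,0,5,0,0,-2.5,0,0,-0.129,8.5,0,0,0,0,0,-0.129,8.5,0,2,0,0,0,-0.129,8.5,-0.4,4,0,0,0,0,8.5,-0.4,4.2,0,0,0,0,8.5,-0.4,4.2,0,0,0,0,8.5,-0.4,4.2,0,0,0,0,8.5,0,4.2,0,0,0,0,8.5]}}

```text
time_s: 13.6
tcp_pos: [0.4378, -0.0976, 0.2721]
ee_rot: [[-0.906, -0.423, -0.003], [-0.423, 0.906, -0.0], [0.003, 0.001, -1.0]]
wrist_force: [0.6, 0.8, -0.5]
finger_gap: 0.0849
gripper_force: 0.0
```

Run:
```python
from go import *
plan([.4355,-.079,.18],25.5)
d=grab("scene"); cv2.imwrite("pics/c7.png",cv2.resize(d["frame"][175:265,280:400,::-1],(800,600),interpolation=cv2.INTER_CUBIC))
np.savez("scene7.npz",**d)
```

```text
t 13.6 tcp [ 0.4378 -0.0976  0.2721] F [ 0.6  0.8 -0.5] gap 0.0849
 rotvec [ 0.0012 -0.0031 -0.0085]  shift cm in old frame [-0.6   1.78  9.21]  in new frame [-0.59  1.78  9.21]
```

View pics/c7.png

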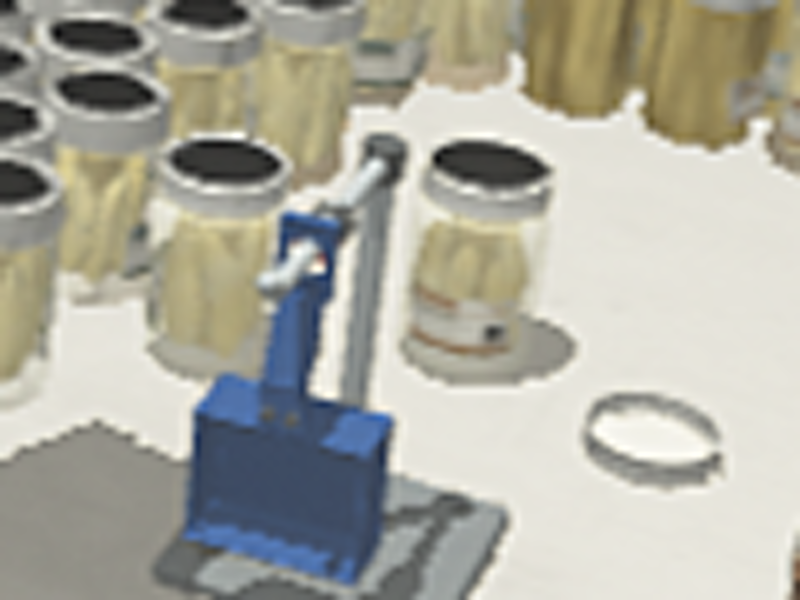

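The large pan hangs home on the hook (eye at (310,255) in the crop). Now the green medium pan.

{"method": "send_rows", "body": {"motion": [-0.3,0.9,0,0,0,-0.008,8.5,-0.3,0.9,2.5,0,-0.003,0,8.5,0,0,4.0,0,0,0,8.5,0,0,4.0,0,0,0,8.5,0,0,3.2,0,0,0,8.5,0,0,1.6,0,0,0,8.5,0,0,0,0,0,0,2.5,0,0,0,0,0,0,2,0,0,0,0,0,0,2,0,0,0,0,0,0,2]}}

```text
time_s: 14.65
tcp_pos: [0.4366, -0.0804, 0.1201]
ee_rot: [[-0.903, -0.43, 0.001], [-0.43, 0.903, 0.001], [-0.001, 0.001, -1.0]]
wrist_force: [-0.4, 3.0, 28.9]
finger_gap: 0.0287
gripper_force: 56.7
```

{"method": "send_rows", "body": {"motion": [0,0,0,0,0,0,2,0,0,0,0,0,0,2,0,0,0,0,0,0,2,0,0,-1.5,0,0,0,2,0,0,-3,0,0,0,2,0,0,-3,0,0,0,2,0,0,-3,0,0,0,2,0,0,-2,0,0,0,2,0,0,0,0,0,0.13,2,0,0,0,0,0,0.13,2]}}

```text
time_s: 15.65
tcp_pos: [0.4363, -0.0805, 0.2454]
ee_rot: [[-0.984, -0.178, 0.001], [-0.178, 0.984, 0.001], [-0.001, 0.001, -1.0]]
wrist_force: [-0.1, 0.1, -1.9]
finger_gap: 0.0283
gripper_force: 59.5
```

Run:
```python
from go import *
plan([.388,-.291,.2315],2.8,20)
plan([.388,-.291,.2315],2.8,0)
```

```text
t 15.65 tcp [ 0.4363 -0.0805  0.2454] F [-0.1  0.1 -1.9] gap 0.0283
 rotvec [-0.0216  0.35    0.129 ]  shift cm in old frame [  8.51 -19.85   1.35]  in new frame [  5.03 -20.79   3.3 ]
t 15.65 tcp [ 0.4363 -0.0805  0.2454] F [-0.1  0.1 -1.9] gap 0.0283
 rotvec [0.0011 0.0014 0.1301]  shift cm in old frame [  8.51 -19.85   1.35]  in new frame [  5.86 -20.79   1.39]
```

{"method": "send_rows", "body": {"motion": [0,0,0,0,0,0.13,2,1.1,-3,0.2,0,0,0,2,1.2,-4.1,0.3,0,0,0,2,1.2,-4.1,0.3,0,0,0,2,1.2,-4.1,0.3,0,0,0,2,1.2,-3.5,0.3,0,0,0,2,0,-2,0,0,0.117,0,2,0,0,0,0,0.116,0,2,0,0,0,0,0.116,0,2,0,0,0,0,0,0,2]}}

```text
time_s: 16.65
tcp_pos: [0.3902, -0.2903, 0.2291]
ee_rot: [[-0.936, -0.057, -0.347], [-0.054, 0.998, -0.018], [0.347, 0.002, -0.938]]
wrist_force: [-0.2, 0.1, -1.9]
finger_gap: 0.0284
gripper_force: 59.8
```

```bash
cat > hole.py <<'E'
from rel import *
import sys
d=grab("scene"); s=r.observe(); A=np.array(s["ee_rot"]); c=np.array(s["tcp_pos"])
o=c+A@np.array([0,0,-.0105]); M=np.array(d["extrinsics"]); q=M[:3,:3].T@(o-M[:3,3])
u,v=d["cx"]+d["fx"]*q[0]/-q[2], d["cy"]-d["fy"]*q[1]/-q[2]
print("t",s["time_s"],"F",np.round(s["wrist_force"],1),"gap",s["finger_gap"],"predicted",round(u,1),round(v,1))
u0,v0=int(u)-20,int(v)-15
cv2.imwrite(sys.argv[1],cv2.resize(d["frame"][v0:v0+30,u0:u0+40,::-1],(800,600),interpolation=cv2.INTER_CUBIC))
# pixel in crop -> u=u0-.5+(px+.5)/20
print("crop origin",u0,v0,"predicted crop px",np.round([(u-u0+.5)*20,(v-v0+.5)*20]))
J=[]
for e in np.eye(3)*.001:
    q=M[:3,:3].T@(o+A@e-M[:3,3]); J.append([d["cx"]+d["fx"]*q[0]/-q[2]-u,d["cy"]-d["fy"]*q[1]/-q[2]-v])
print("crop px per mm tool x,y,z",np.round(np.array(J)*20,1).tolist())
P=cloud(d); w=P[v0:v0+30,u0:u0+40].reshape(-1,3); L=(w-c)@A; hs=cv2.cvtColor(d["frame"],cv2.COLOR_RGB2HSV)[v0:v0+30,u0:u0+40].reshape(-1,3)
k=(np.abs(L[:,0])<.02)&(np.abs(L[:,1])<.02)&(L[:,2]>-.03)&(L[:,2]<.012)&((hs[:,1]>70) if len(sys.argv)<3 else (hs[:,2]>int(sys.argv[2])))
print("plate x(tool) mm",np.round(np.nanpercentile(L[k,0],[10,50,90])*1000,1),k.sum())
E
python3 hole.py pics/c8.png
```

```text
t 16.7 F [-0.1 -0.1 -1.1] gap 0.028491997066677353 predicted 298.1 217.9
crop origin 278 202 predicted crop px [412. 329.]
crop px per mm tool x,y,z [[-2.7, 0.9], [-7.6, -2.1], [-1.6, 7.9]]
plate x(tool) mm [-0.7  1.5  4.1] 92
```

View pics/c8.png

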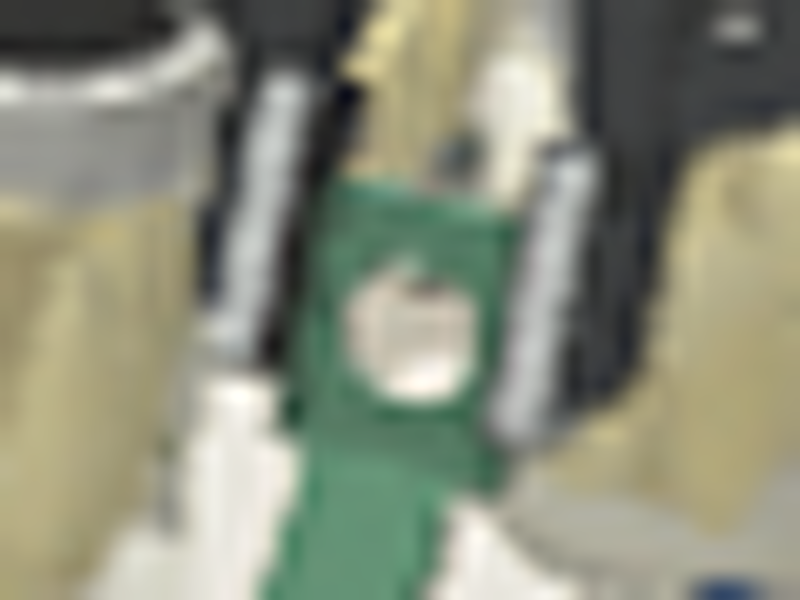

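The green eye sits where predicted (hole at (412,332), predicted (412,329)). Threading the same way.

Run:
```python
from go import *
way(np.array([-.001,0,-.0100]),(-100,0,9,20),(-72,0,9,20),(-58,0,-1,20),(-52,0,-1,20),(-52,0,-2,0),(-27,0,-2,0))
```

```text
t 16.7 F [-0.1 -0.1 -1.1] gap 0.0285 eye hook mm x,y,z [-141.6   29.8   33.4]
(-100, 0, 9, 20) rot [-0.002 -0.002  0.01 ] shift [-4.75 -2.98  0.87]
(-72, 0, 9, 20) rot [0. 0. 0.] shift [-2.63  0.   -0.96]
(-58, 0, -1, 20) rot [0. 0. 0.] shift [-1.66  0.    0.46]
(-52, 0, -1, 20) rot [0. 0. 0.] shift [-0.56  0.   -0.21]
(-52, 0, -2, 0) rot [ 0.    -0.349 -0.   ] shift [-0.34  0.    0.19]
(-27, 0, -2, 0) rot [0. 0. 0.] shift [-2.5 -0.   0. ]
```

{"method": "send_rows", "body": {"motion": [-1.6,-1,0.3,-0.002,-0.002,0.01,2,-1.6,-1,0.3,0,0,0,2,-1.55,-0.98,0.27,0,0,0,2,-0.8,0,-0.29,0,0,0,2,-0.7,0,-0.26,0,0,0,2,-0.45,0,-0.16,0,0,0,2,-0.35,0,-0.13,0,0,0,2,-0.33,0,-0.12,0,0,0,2,0,0,0,0,0,0,2,0,0,0,0,0,0,2]}}

```text
time_s: 17.7
tcp_pos: [0.4592, -0.3178, 0.2055]
ee_rot: [[-0.939, -0.044, -0.341], [-0.041, 0.999, -0.015], [0.341, -0.0, -0.94]]
wrist_force: [0.5, -0.3, -1.9]
finger_gap: 0.0281
gripper_force: 59.8
```

Run:
```python
from go import *
way(np.array([-.001,0,-.0100]),(-58,0,-1,20),(-52,0,-1,20),(-52,0,-2,0),(-27,0,-2,0))
```

```text
t 17.7 F [ 0.5 -0.3 -1.9] gap 0.0281 eye hook mm x,y,z [-73.1  -0.4   9.6]
(-58, 0, -1, 20) rot [ 0.     0.001 -0.001] shift [-1.78  0.04  0.48]
(-52, 0, -1, 20) rot [0. 0. 0.] shift [-0.56  0.   -0.21]
(-52, 0, -2, 0) rot [ 0.    -0.349 -0.   ] shift [-0.34  0.    0.19]
(-27, 0, -2, 0) rot [0. 0. 0.] shift [-2.5 -0.   0. ]
```

{"method": "send_rows", "body": {"motion": [-0.3,0.02,0.08,0,0,0,2,-0.3,0.02,0.08,0,0,0,2,-0.3,0,0.08,0,0,0,2,-0.3,0,0.08,0,0,0,2,-0.3,0,0.08,0,0,0,2,-0.28,0,0.08,0,0,0,2,-0.28,0,-0.1,0,0,0,2,-0.28,0,-0.1,0,0,0,2,0,0,0,0,0,0,2,0,0,0,0,0,0,2]}}

```text
time_s: 18.7
tcp_pos: [0.4803, -0.3165, 0.1949]
ee_rot: [[-0.939, -0.044, -0.341], [-0.041, 0.999, -0.015], [0.341, -0.0, -0.94]]
wrist_force: [0.4, -1.0, -1.7]
finger_gap: 0.0282
gripper_force: 59.8
```

{"method": "send_rows", "body": {"motion": [-0.09,0,0.05,0,-0.088,0,2,-0.09,0,0.05,0,-0.087,0,2,-0.08,0,0.05,0,-0.087,0,2,-0.08,0,0.05,0,-0.087,0,2,0,0,0,0,0,0,2,0,0,0,0,0,0,2,0,0,0,0,0,0,2,0,0,0,0,0,0,2,0,0,0,0,0,0,2,0,0,0,0,0,0,2]}}

```text
time_s: 19.7
tcp_pos: [0.4834, -0.3162, 0.1919]
ee_rot: [[-0.999, -0.044, 0.0], [-0.044, 0.999, -0.0], [-0.0, -0.0, -1.0]]
wrist_force: [0.7, 0.1, -2.1]
finger_gap: 0.0286
gripper_force: 59.8
```

Run:
```python
from go import *
way(np.array([-.001,0,-.0100]),(-27,0,-2,0))
d=grab("scene"); cv2.imwrite("pics/c9.png",cv2.resize(d["frame"][175:265,280:400,::-1],(800,600),interpolation=cv2.INTER_CUBIC))
```

```text
t 19.7 F [ 0.7  0.1 -2.1] gap 0.0286 eye hook mm x,y,z [-52.2   0.1  -3.1]
(-27, 0, -2, 0) rot [-0.     0.    -0.001] shift [-2.52 -0.01 -0.11]
```

View pics/c9.png

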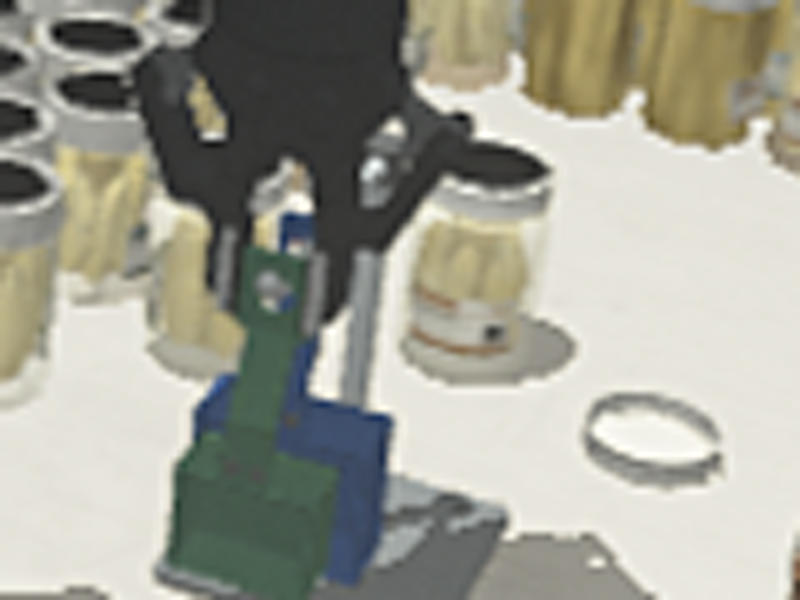

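Green is threaded, its eye on the rod at (272,285), and its pan lines up with the blue one behind. Sliding in.

{"method": "send_rows", "body": {"motion": [-0.3,0,0,0,0,0,2,-0.3,0,0,0,0,0,2,-0.3,0,0,0,0,0,2,-0.3,0,0,0,0,0,2,-0.3,0,0,0,0,0,2,-0.3,0,0,0,0,0,2,-0.25,0,0,0,0,0,2,-0.2,0,0,0,0,0,2,0,0,0,0,0,0,2,0,0,0,0,0,0,2]}}

```text
time_s: 20.75
tcp_pos: [0.5056, -0.3154, 0.1922]
ee_rot: [[-0.999, -0.044, 0.001], [-0.044, 0.999, -0.0], [-0.001, -0.0, -1.0]]
wrist_force: [-0.1, 0.5, -1.9]
finger_gap: 0.0283
gripper_force: 59.8
```

{"method": "send_rows", "body": {"motion": [-0.03,0,0,0,0,0,2,-0.03,0,0,0,0,0,2,-0.03,0,0,0,0,0,2,-0.03,0,0,0,0,0,2,-0.03,0,0,0,0,0,2,-0.03,0,0,0,0,0,2,-0.03,0,0,0,0,0,2,-0.03,0,0,0,0,0,2,0,0,0,0,0,0,2,0,0,0,0,0,0,2]}}

```text
time_s: 21.75
tcp_pos: [0.5081, -0.3153, 0.1922]
ee_rot: [[-0.999, -0.044, 0.001], [-0.044, 0.999, -0.0], [-0.001, -0.0, -1.0]]
wrist_force: [-0.3, 0.2, -1.1]
finger_gap: 0.0284
gripper_force: 59.8
```

{"method": "send_rows", "body": {"motion": [-0.03,0,0,0,0,0,2,-0.03,0,0,0,0,0,2,-0.03,0,0,0,0,0,2,-0.03,0,0,0,0,0,2,-0.03,0,0,0,0,0,2,-0.03,0,0,0,0,0,2,-0.03,0,0,0,0,0,2,-0.03,0,0,0,0,0,2,0,0,0,0,0,0,2,0,0,0,0,0,0,2]}}

```text
time_s: 22.75
tcp_pos: [0.5105, -0.3152, 0.1921]
ee_rot: [[-0.999, -0.044, 0.001], [-0.044, 0.999, -0.0], [-0.001, -0.0, -1.0]]
wrist_force: [-0.0, 0.1, -1.7]
finger_gap: 0.0284
gripper_force: 59.8
```

{"method": "send_rows", "body": {"motion": [-0.03,0,0,0,0,0,2,-0.03,0,0,0,0,0,2,-0.03,0,0,0,0,0,2,-0.03,0,0,0,0,0,2,-0.03,0,0,0,0,0,2,-0.03,0,0,0,0,0,2,-0.03,0,0,0,0,0,2,-0.03,0,0,0,0,0,2,0,0,0,0,0,0,2,0,0,0,0,0,0,2]}}

```text
time_s: 23.75
tcp_pos: [0.5129, -0.3151, 0.1922]
ee_rot: [[-0.999, -0.044, 0.001], [-0.044, 0.999, -0.0], [-0.001, -0.0, -1.0]]
wrist_force: [0.0, 0.6, -0.8]
finger_gap: 0.0284
gripper_force: 59.8
```

{"method": "send_rows", "body": {"motion": [-0.03,0,0,0,0,0,2,-0.03,0,0,0,0,0,2,-0.03,0,0,0,0,0,2,-0.03,0,0,0,0,0,2,-0.03,0,0,0,0,0,2,-0.03,0,0,0,0,0,2,-0.03,0,0,0,0,0,2,-0.03,0,0,0,0,0,2,0,0,0,0,0,0,2,0,0,0,0,0,0,2]}}

```text
time_s: 24.75
tcp_pos: [0.5148, -0.315, 0.1921]
ee_rot: [[-0.999, -0.044, -0.0], [-0.044, 0.999, -0.0], [0.0, -0.0, -1.0]]
wrist_force: [-4.7, 0.2, 0.9]
finger_gap: 0.0285
gripper_force: 60.0
```

{"method": "send_rows", "body": {"motion": [-0.03,0,0,0,0,0,2,-0.03,0,0,0,0,0,2,-0.03,0,0,0,0,0,2,-0.03,0,0,0,0,0,2,0,0,0,0,0,0,2,0,0,0,0,0,0,2,0,0,0,0,0,0,2,0,0,0,0,0,0,2,0,0,0,0,0,0,2,0,0,0,0,0,0,2]}}

```text
time_s: 25.75
tcp_pos: [0.5154, -0.315, 0.192]
ee_rot: [[-0.999, -0.043, -0.001], [-0.043, 0.999, 0.0], [0.001, 0.0, -1.0]]
wrist_force: [-9.9, 1.0, 2.8]
finger_gap: 0.0285
gripper_force: 60.2
```

{"method": "send_rows", "body": {"motion": [0,0,0,0,0,0,2,0.05,0,0.05,0,0,0,2,0.05,0,0.05,0,0,0,2,0,0,0,0,0,0,4,0,0,0,0,0,0,5,0,0,0,0,0,0,5.5,0,0,0,0,0,0,5.5,0,0,-2,0,0,0,5.5,0,0,-3,0,0,0,5.5,0,0,-3,0,0,0,5.5]}}

```text
time_s: 26.75
tcp_pos: [0.5153, -0.3148, 0.272]
ee_rot: [[-0.999, -0.044, 0.0], [-0.044, 0.999, -0.0], [-0.0, -0.0, -1.0]]
wrist_force: [0.4, 0.5, 0.2]
finger_gap: 0.0551
gripper_force: 0.0
```

Run:
```python
from go import *
plan([.440,.0685,.20],-11.6)
d=grab("scene"); P=cloud(d); hsv=cv2.cvtColor(d["frame"],cv2.COLOR_RGB2HSV)
from m import mask
for c in("blue","green"):
    q=P[mask(hsv,c)&(P[...,1]<-.25)&(P[...,1]>-.37)&(P[...,0]>.4)&(P[...,0]<.6)]
    for lo,hi in((.06,.14),(.16,.23)):
        k=q[(q[:,2]>lo)&(q[:,2]<hi)]; print(c,lo,len(k),np.round(np.percentile(k,5,0),3),np.round(np.median(k,0),4),np.round(np.percentile(k,95,0),3))
```

```text
t 26.75 tcp [ 0.5153 -0.3148  0.272 ] F [0.4 0.5 0.2] gap 0.0551
 rotvec [-2.000e-04  3.000e-04  2.465e-01]  shift cm in old frame [ 5.84 38.63  7.19]  in new frame [15.08 36.03  7.2 ]
blue 0.06 42 [ 0.504 -0.357  0.069] [ 0.5265 -0.3315  0.1265] [ 0.537 -0.282  0.13 ]
blue 0.16 2 [ 0.516 -0.319  0.218] [ 0.5176 -0.3132  0.219 ] [ 0.519 -0.308  0.219]Traceback (most recent call last):
  File "<stdin>", line 8, in <module>
    return _quantile_unchecked(
        a, q, axis, out, overwrite_input, method, keepdims, weights)
    return _ureduce(a,
                    func=_quantile_ureduce_func,
    ...<5 lines>...
                    overwrite_input=overwrite_input,
                    method=method)
    r = func(a, **kwargs)
    result = _quantile(arr,
                       quantiles=q,
    ...<2 lines>...
                       out=out,
                       weights=wgt)
    slices_having_nans = np.isnan(arr[-1, ...])
                                  ~~~^^^^^^^^^
IndexError: index -1 is out of bounds for axis 0 with size 0
```

{"method": "send_rows", "body": {"motion": [0,0,-1,0,0,0.123,8.5,1,2.5,0,0,0,0.123,8.5,1.7,4.1,0,0,0,0,8.5,1.7,4.1,0,0,0,0,8.5,1.7,4.1,0,0,0,0,8.5,1.7,4.1,0.5,0,0,0,8.5,1.7,4.1,0.8,0,0,0,8.5,1.7,4.1,0.8,0,0,0,8.5,1.7,4.1,0.8,0,0,0,8.5,1.7,4.1,0.8,0,0,0,8.5]}}

```text
time_s: 27.8
tcp_pos: [0.4395, 0.0611, 0.2439]
ee_rot: [[-0.98, 0.201, 0.002], [0.201, 0.98, -0.0], [-0.002, 0.0, -1.0]]
wrist_force: [1.4, 0.1, -0.3]
finger_gap: 0.085
gripper_force: 0.0
```

Run:
```python
from go import *
plan([.440,.0685,.112],-11.6)
for n in("scene","top"):
    d=grab(n); P=cloud(d)
    if n=="scene": np.savez("scene9.npz",**d)
    t=P[(P[...,2]>.118)&(P[...,2]<.15)&(P[...,0]>.41)&(P[...,0]<.462)&(P[...,1]>.03)&(P[...,1]<.12)]
    if len(t)>4: print(n,len(t),np.round(t.mean(0),4),[np.round(v,1) for v in cv2.minAreaRect((t[:,:2]*1000).astype(np.float32))])
    # hung eyes: y of points z .215-.222 (plate tops), by colour
    m=(P[...,2]>.145)&(P[...,2]<.225)&(P[...,0]>.47)&(P[...,0]<.53)&(abs(P[...,1]+.315)<.03)
    q=P[m]; f=d["frame"][m].astype(int)
    for nm,k in(("blue",f[:,2]>f[:,1]+20),("green",f[:,1]>f[:,0]+15)):
        k=k&(f[:,1]-f[:,2]>5) if nm=="green" else k
        if k.sum()>2: print(n,nm,k.sum(),np.round(np.median(q[k],0),4),np.round(q[k].min(0),3),np.round(q[k].max(0),3))
```

```text
t 27.8 tcp [0.4395 0.0611 0.2439] F [ 1.4  0.1 -0.3] gap 0.085
 rotvec [0.0003 0.0017 0.0006]  shift cm in old frame [ 0.12  0.73 13.19]  in new frame [ 0.1   0.74 13.19]
scene 61 [0.4377 0.0636 0.1309] [array([438.8,  66.7]), array([40.5, 11.4]), np.float64(84.7)]
scene blue 10 [ 0.5213 -0.3162  0.2172] [ 0.505 -0.328  0.147] [ 0.525 -0.306  0.22 ]
scene green 182 [ 0.5091 -0.318   0.1806] [ 0.477 -0.33   0.146] [ 0.521 -0.302  0.22 ]
top blue 10 [ 0.523  -0.3149  0.215 ] [ 0.513 -0.326  0.212] [ 0.526 -0.303  0.22 ]
top green 23 [ 0.5128 -0.3093  0.2138] [ 0.503 -0.327  0.162] [ 0.516 -0.299  0.221]
```

{"method": "send_rows", "body": {"motion": [0.1,0.74,1,0,0,0,8.5,0,0,3,0,0,0,8.5,0,0,4,0,0,0,8.5,0,0,3.2,0,0,0,8.5,0,0,1.8,0,0,0,8.5,0,0,0,0,0,0,3,0,0,0,0,0,0,2.5,0,0,0,0,0,0,2.5,0,0,-0.1,0,0,0,2.5,0,0,-0.1,0,0,0,2.5], "newtons": 50}}

```text
time_s: 28.9
tcp_pos: [0.4409, 0.0669, 0.1167]
ee_rot: [[-0.98, 0.201, 0.002], [0.201, 0.98, 0.0], [-0.002, 0.0, -1.0]]
wrist_force: [-0.7, 0.8, -0.8]
finger_gap: 0.0346
gripper_force: 49.8
```

{"method": "send_rows", "body": {"motion": [0,0,0,0,0,0,2.5,0,0,0,0,0,0,2.5,0,0,0,0,0,0,2.5,0,0,-1.5,0,0,0,2.5,0,0,-3,0,0,0,2.5,0,0,-3,0,0,0,2.5,0,0,-3,0,0,0,2.5,0,0,-3,0,0,0,2.5,0,0,0,0,0,-0.12,2.5,0,0,0,0,0,-0.12,2.5], "newtons": 50}}

```text
time_s: 29.9
tcp_pos: [0.4407, 0.067, 0.2518]
ee_rot: [[-0.999, -0.043, 0.002], [-0.043, 0.999, 0.0], [-0.002, 0.0, -1.0]]
wrist_force: [-0.8, 0.1, -1.9]
finger_gap: 0.0349
gripper_force: 50.1
```

Run:
```python
from go import *
plan([.388,-.291,.2315],2.6,0)
```

```text
t 29.9 tcp [0.4407 0.067  0.2518] F [-0.8  0.1 -1.9] gap 0.0349
 rotvec [ 0.0001  0.0024 -0.0024]  shift cm in old frame [  6.81 -35.54   2.01]  in new frame [  6.89 -35.53   2.03]
```

{"method": "send_rows", "body": {"motion": [0.7,-2.5,0,0,0,0,2.5,0.7,-4,0.2,0,0,0,2.5,0.7,-4,0.2,0,0,0,2.5,0.7,-4,0.2,0,0,0,2.5,0.7,-4,0.2,0,0,0,2.5,0.7,-4,0.2,0,0,0,2.5,0.7,-4,0.2,0,0,0,2.5,0.7,-4,0.2,0,0,0,2.5,0.7,-3,0.3,0,0,0,2.5,0.6,-2,0.3,0,0,0,2.5]}}

```text
time_s: 30.9
tcp_pos: [0.3843, -0.2927, 0.2309]
ee_rot: [[-0.999, -0.036, 0.001], [-0.036, 0.999, -0.001], [-0.001, -0.001, -1.0]]
wrist_force: [0.4, 0.5, -0.1]
finger_gap: 0.0344
gripper_force: 50.1
```

{"method": "send_rows", "body": {"motion": [0,0,0,0,0.117,0,2.5,0,0,0,0,0.116,0,2.5,0,0,0,0,0.116,0,2.5,0,0,0,0,0,0,2.5,0,0,0,0,0,0,2.5,0,0,0,0,0,0,2.5,0,0,0,0,0,0,2.5,0,0,0,0,0,0,2.5,0,0,0,0,0,0,2.5,0,0,0,0,0,0,2.5]}}

```text
time_s: 31.9
tcp_pos: [0.385, -0.2906, 0.2312]
ee_rot: [[-0.94, -0.038, -0.34], [-0.035, 0.999, -0.013], [0.341, -0.0, -0.94]]
wrist_force: [-0.7, 0.3, -0.7]
finger_gap: 0.0346
gripper_force: 50.2
```

```bash
python3 hole.py pics/c10.png 120
python3 - <<'E'
from rel import *
import cv2
f=cv2.imread("pics/c10.png"); g=cv2.resize(f,(40,30),interpolation=cv2.INTER_AREA)
for row in g[8:25,8:34]: print(" ".join("%3d/%3d"%(p[2],p[0]) for p in row))
E
```

```text
t 31.95 F [-0.4 -0.3 -1.6] gap 0.034711747718110295 predicted 297.4 218.0
crop origin 277 202 predicted crop px [417. 330.]
crop px per mm tool x,y,z [[-2.9, 0.8], [-7.6, -2.1], [-1.7, 7.9]]
plate x(tool) mm [1.7 4.4 7.7] 182
151/144 122/117  70/ 73 145/145 184/184 124/124  45/ 43  61/ 59 100/ 86 156/113 184/129 170/123 162/119 162/123 132/114  97/ 95 104/ 99 175/158 225/201 197/176 162/155 176/179 161/162  81/ 81  53/ 54  54/ 54
173/162 145/137  78/ 81 147/148 178/178 114/114  65/ 63 133/129 186/165 199/160 199/162 190/161 178/141 160/122 137/121 126/117 134/123 179/161 202/177 147/128 140/140 191/195 166/167  86/ 86  52/ 52  51/ 53
151/129  91/ 92  96/ 99 164/166 165/164  88/ 86  96/ 93 191/185 232/228 228/224 229/226 231/228 217/200 184/158 175/162 162/151 145/133 161/142 161/136 125/109 145/145 190/192 149/150  60/ 61  54/ 55  52/ 54
132/101  56/ 60 124/127 186/188 153/153  62/ 60 110/106 200/193 229/224 223/219 220/217 220/217 223/220 226/222 230/225 213/204 174/164 171/157 159/139 131/119 150/151 182/183 133/133  60/ 61  63/ 65  57/ 61
130/ 96  55/ 60 138/140 194/195 141/142  5
[... 1961 characters left out ...]
/206 161/156 135/136 165/166 142/144 107/107 119/103 160/119 179/129 169/123
147/114 137/115 196/178 236/226 215/202 203/193 222/216 224/220 223/218 219/214 217/212 217/212 218/213 219/214 219/215 222/217 224/219 187/179 119/115 120/117 125/119 133/118 163/127 184/137 175/130 162/120
160/132 155/138 200/184 238/228 234/223 229/218 233/226 239/236 237/234 231/226 226/221 223/218 220/215 219/214 218/214 220/215 223/218 199/191 147/139 149/134 160/136 169/131 179/133 177/135 166/123 157/113
158/131 158/143 206/190 236/226 233/222 231/220 239/233 244/242 243/241 244/241 243/240 238/234 232/228 229/224 222/217 220/216 223/218 198/191 159/149 171/154 177/155 177/145 176/140 171/139 163/129 161/119
```

White is held. Its hole sits about 7.5 mm behind the TCP and the plate about 1.5 mm to tool +x. Planning the threading with that.

Run:
```python
from go import *
way(np.array([.0015,0,-.0075]),(-100,0,9,20),(-72,0,9,20),(-58,0,-1,20),(-52,0,-1,20),(-52,0,-2,0),(-32,0,-2,0))
```

```text
t 31.95 F [-0.4 -0.3 -1.6] gap 0.0347 eye hook mm x,y,z [-149.1   30.2   33.7]
(-100, 0, 9, 20) rot [ 0.002  0.001 -0.007] shift [-5.46 -3.02  0.65]
(-72, 0, 9, 20) rot [0. 0. 0.] shift [-2.63  0.   -0.96]
(-58, 0, -1, 20) rot [0. 0. 0.] shift [-1.66  0.    0.46]
(-52, 0, -1, 20) rot [0. 0. 0.] shift [-0.56  0.   -0.21]
(-52, 0, -2, 0) rot [ 0.    -0.349 -0.   ] shift [-0.27  0.    0.09]
(-32, 0, -2, 0) rot [0. 0. 0.] shift [-2. -0.  0.]
```

{"method": "send_rows", "body": {"motion": [-1.8,-1,0.25,0.002,0.001,-0.007,2.5,-1.8,-1,0.2,0,0,0,2.5,-1.86,-1.02,0.2,0,0,0,2.5,-0.8,0,-0.29,0,0,0,2.5,-0.7,0,-0.26,0,0,0,2.5,-0.45,0,-0.16,0,0,0,2.5,-0.35,0,-0.13,0,0,0,2.5,-0.33,0,-0.12,0,0,0,2.5,0,0,0,0,0,0,2.5,0,0,0,0,0,0,2.5]}}

```text
time_s: 32.95
tcp_pos: [0.4632, -0.3173, 0.2064]
ee_rot: [[-0.939, -0.045, -0.342], [-0.043, 0.999, -0.015], [0.342, 0.0, -0.94]]
wrist_force: [-0.1, -0.3, -1.4]
finger_gap: 0.0345
gripper_force: 50.2
```

Run:
```python
from go import *
way(np.array([.0015,0,-.0075]),(-58,0,-1,20),(-52,0,-1,20),(-52,0,-2,0),(-32,0,-2,0))
d=grab("scene"); c,A=np.array(r.observe()["tcp_pos"]),np.array(r.observe()["ee_rot"]); M=np.array(d["extrinsics"])
def px(p): q=M[:3,:3].T@(p-M[:3,3]); return d["cx"]-d["fx"]*q[0]/q[2], d["cy"]+d["fy"]*q[1]/q[2]
u,v=px(c+A@[.0015,0,-.0075]); print("eye px",round(u,1),round(v,1),"tip px",np.round(px(hook(-73.5,9)),1))
for row in d["frame"][int(v)-7:int(v)+8,int(u)-9:int(u)+10]: print(" ".join("%3d/%3d"%(p[0],p[0]-int(p[2])) for p in row.astype(int)))
```

```text
t 32.95 F [-0.1 -0.3 -1.4] gap 0.0345 eye hook mm x,y,z [-72.2  -0.1   9. ]
(-58, 0, -1, 20) rot [ 0. -0. -0.] shift [-1.68  0.01  0.45]
(-52, 0, -1, 20) rot [0. 0. 0.] shift [-0.56  0.   -0.21]
(-52, 0, -2, 0) rot [ 0.    -0.349 -0.   ] shift [-0.27  0.    0.09]
(-32, 0, -2, 0) rot [0. 0. 0.] shift [-2. -0.  0.]
eye px 318.9 217.8 tip px [318.6 218. ]
 39/ -9 117/ -2 185/ -1 156/  0  68/  2 134/  5 169/ 10 177/ 24 201/ 39 206/ 48 181/ 43 111/ 24  43/-13  54/ -8  60/ -6  62/ -6  61/ -6  60/ -2 145/  1
 46/ -6 143/  0 199/  1 141/  0  81/  4 192/  7 236/  3 228/  1 224/  4 223/ 12 209/ 17 155/ 12 119/  0  99/ -1  76/ -6  71/ -6  67/ -7  72/ -3 148/  1
 61/ -7 148/ -1 182/  1 109/  0  84/  4 188/  7 228/  5 220/  5 218/  3 218/  4 223/  3 232/  3 231/  8 196/  6 164/  3 157/  2 141/  0 108/ -2 153/  2
 75/ -5 157/  0 168/  0  80/  1 107/  4 197/  8 224/  6 219/  5 218/  4 218/  4 220/  5 221/  5 223/  4 226/  6 231/  5 240/  6 215/  8 156/  2 173/  0
108/ -5 181/ -1 157/  0  55/  2 127/  5 203/  7 222/  5 219/  4 219/  7 217/ 13 214/ 11 218/  8 221/  5 219/  4 221/  5 227/  6 192/  8 1
[... 834 characters left out ...]
/  8 198/ 24 170/ 43 178/ 27 161/  8 157/  4 222/  9 230/  5 189/  8 147/ -1 186/  0 139/  0
176/ 50 166/ 51 151/ 23 191/  2 225/  4 220/  5 218/  4 220/  3 222/  7 208/ 18 204/ 17 211/  9 210/  9 226/  5 228/  5 180/  8 125/ -1 178/ -1 138/  1
177/ 52 164/ 44 155/ 23 193/  8 222/  5 220/  6 219/  5 218/  5 217/  3 219/  3 221/  3 222/  4 221/  4 221/  5 226/  6 182/  9  92/  0 119/  0 104/ -1
171/ 47 160/ 44 167/ 43 192/ 36 216/ 24 228/  7 233/  3 228/  5 224/  6 222/  6 217/  5 217/  5 218/  5 219/  6 225/  6 195/  8 102/  1  77/ -6  64/-13
169/ 42 158/ 43 160/ 45 164/ 59 216/ 33 244/  2 245/  1 243/  2 243/  4 239/  4 229/  6 224/  5 222/  5 222/  4 230/  6 197/  8  95/ -2  59/ -9  46/-21
```

The rod shows inside the hole, within about 1 mm of centre, with no contact force. Continuing.

{"method": "send_rows", "body": {"motion": [-0.28,0,0.075,0,0,0,2.5,-0.28,0,0.075,0,0,0,2.5,-0.28,0,0.075,0,0,0,2.5,-0.28,0,0.075,0,0,0,2.5,-0.28,0,0.075,0,0,0,2.5,-0.28,0,0.075,0,0,0,2.5,-0.28,0,-0.1,0,0,0,2.5,-0.28,0,-0.1,0,0,0,2.5,0,0,0,0,0,0,2.5,0,0,0,0,0,0,2.5]}}

```text
time_s: 34.0
tcp_pos: [0.4836, -0.3165, 0.1963]
ee_rot: [[-0.939, -0.045, -0.342], [-0.043, 0.999, -0.015], [0.342, 0.0, -0.94]]
wrist_force: [-0.1, 0.0, -0.5]
finger_gap: 0.0348
gripper_force: 50.2
```

{"method": "send_rows", "body": {"motion": [-0.07,0,0.03,0,-0.088,0,2.5,-0.07,0,0.02,0,-0.087,0,2.5,-0.07,0,0.02,0,-0.087,0,2.5,-0.06,0,0.02,0,-0.087,0,2.5,0,0,0,0,0,0,2.5,0,0,0,0,0,0,2.5,0,0,0,0,0,0,2.5,0,0,0,0,0,0,2.5,0,0,0,0,0,0,2.5,0,0,0,0,0,0,2.5]}}

```text
time_s: 35.0
tcp_pos: [0.4861, -0.3161, 0.1946]
ee_rot: [[-0.999, -0.046, -0.001], [-0.046, 0.999, 0.0], [0.001, 0.0, -1.0]]
wrist_force: [-0.5, -0.7, -0.2]
finger_gap: 0.0347
gripper_force: 50.2
```

Run:
```python
from go import *
way(np.array([.0015,0,-.0075]),(-34,0,-2,0))
d=grab("scene"); c,A=np.array(r.observe()["tcp_pos"]),np.array(r.observe()["ee_rot"]); M=np.array(d["extrinsics"])
def px(p): q=M[:3,:3].T@(p-M[:3,3]); return d["cx"]-d["fx"]*q[0]/q[2], d["cy"]+d["fy"]*q[1]/q[2]
u,v=px(c+A@[.0015,0,-.0075]); print("eye px",round(u,1),round(v,1),"tip px",np.round(px(hook(-73.5,9)),1))
P=cloud(d)
L=((P[int(v)-7:int(v)+8,int(u)-9:int(u)+10]-c)@A)[...,0]*1000
print(np.array2string(np.round(L[::1]),max_line_width=200))
```

```text
t 35.0 F [-0.5 -0.7 -0.2] gap 0.0347 eye hook mm x,y,z [-51.9   0.1  -2.9]
(-34, 0, -2, 0) rot [ 0.    -0.001  0.   ] shift [-1.79 -0.01 -0.09]
eye px 321.1 218.4 tip px [318.6 218. ]
[[   9.   14.   11.   10.    1.    2.   -4. -248. -250.  -27.  -26.  -25.  -26.  -25.  -26.  -25.  -28.    9.   13.]
 [   7.   11.   12.    8.    2.    5.    2.    2.   -2.   -2.  -23.  -26. -396.  -21.  -24.  -27.   13.   11.   14.]
 [   6.   14.   11.    9.    4.    7.    7.    3.    2.    6.    1.    0.   -0.   -1.  -22.  -27.   12.   14.   11.]
 [   8.   14.   11.    5.    4.    3.    9.    3.    2.    5.    3.    5.    6.    5.    4.    1.   10.   12.   13.]
 [  10.   12.   11.    5.    1.    3.    4.    7.    3.    2.    1.    6.    3.    3.    4.    3.   13.   11.   13.]
 [  11.   10.   11.    6.    5.    5.    5.   17.   17.   19.    6.    4.    4.    3.    3.    3.   12.   11.   10.]
 [  16.   12.   10.    3.    3.    2.    4.   20.   20.   19.   10.    3.    6.    3.    2.    5.   11.   10.    8.]
 [  13.   14.   13.    6.    4.    7.    4.   24.   20.   18.   16.    4.    5.    5.    6.    6.   15.   12.    9.]
 [  12.   12.   11.    5.    3.    5.    1.   -1.   18.   21.   14.  -24.  -24.    4.    7.   15.   12.   13.    8.]
 [-237. -241.   10.    3.    2.    5.    5.    3. -254.   11.  -26.  -24.  -26.    4.    4.   14.   11.   12.   10.]
 [-239. -242. -240.    6.    3.    3.    5.    2.    1.    5.  -23.  -22.    4.    8.    4.   13.   13.   12.    9.]
 [-241. -240. -241.    4.    4.    3.    8.    5.    5.    2.    6.    5.    4.    5.    5.   13.   11.   11.    7.]
 [-238. -239. -242. -240.    3.    5.    5.    3.    7.    7.    5.    5.    1.    4.    4.   12.   10.    9.    1.]
 [-235. -242. -239. -241. -243.    4.    3.    5.    4.    2.    2.    5.    6.    5.    3.    2.  -27.   10. -327.]
 [-240. -238. -243. -245. -249.    5.    5.    3.    7.    6.    3.    9.    5.    4.    4.    4.  -28. -314. -318.]]
```

Threaded: depth shows the rod sticking out about 20 mm in front of the plate, with the green plate 29 mm behind. Sliding in, then creeping.

{"method": "send_rows", "body": {"motion": [-0.3,0,0,0,0,0,2.5,-0.3,0,0,0,0,0,2.5,-0.3,0,0,0,0,0,2.5,-0.3,0,0,0,0,0,2.5,-0.25,0,0,0,0,0,2.5,-0.2,0,0,0,0,0,2.5,-0.15,0,0,0,0,0,2.5,0,0,0,0,0,0,2.5,0,0,0,0,0,0,2.5,0,0,0,0,0,0,2.5]}}

```text
time_s: 36.05
tcp_pos: [0.5038, -0.3155, 0.1949]
ee_rot: [[-0.999, -0.045, -0.0], [-0.045, 0.999, 0.0], [0.0, 0.0, -1.0]]
wrist_force: [0.4, 0.0, -1.3]
finger_gap: 0.0348
gripper_force: 50.2
```

{"method": "send_rows", "body": {"motion": [-0.03,0,0,0,0,0,2.5,-0.03,0,0,0,0,0,2.5,-0.03,0,0,0,0,0,2.5,-0.03,0,0,0,0,0,2.5,-0.03,0,0,0,0,0,2.5,-0.03,0,0,0,0,0,2.5,-0.03,0,0,0,0,0,2.5,-0.03,0,0,0,0,0,2.5,0,0,0,0,0,0,2.5,0,0,0,0,0,0,2.5]}}

```text
time_s: 37.05
tcp_pos: [0.5063, -0.3154, 0.1948]
ee_rot: [[-0.999, -0.045, -0.0], [-0.045, 0.999, 0.0], [0.0, 0.0, -1.0]]
wrist_force: [0.4, 0.8, -0.8]
finger_gap: 0.0343
gripper_force: 50.2
```

{"method": "send_rows", "body": {"motion": [-0.03,0,0,0,0,0,2.5,-0.03,0,0,0,0,0,2.5,-0.03,0,0,0,0,0,2.5,-0.03,0,0,0,0,0,2.5,-0.03,0,0,0,0,0,2.5,-0.03,0,0,0,0,0,2.5,-0.03,0,0,0,0,0,2.5,-0.03,0,0,0,0,0,2.5,0,0,0,0,0,0,2.5,0,0,0,0,0,0,2.5]}}

```text
time_s: 38.05
tcp_pos: [0.5087, -0.3153, 0.1948]
ee_rot: [[-0.999, -0.045, -0.0], [-0.045, 0.999, 0.0], [0.0, 0.0, -1.0]]
wrist_force: [-0.9, -0.6, -0.2]
finger_gap: 0.0343
gripper_force: 50.2
```

{"method": "send_rows", "body": {"motion": [-0.03,0,0,0,0,0,2.5,-0.03,0,0,0,0,0,2.5,-0.03,0,0,0,0,0,2.5,-0.03,0,0,0,0,0,2.5,-0.03,0,0,0,0,0,2.5,-0.03,0,0,0,0,0,2.5,-0.03,0,0,0,0,0,2.5,0,0,0,0,0,0,2.5,0,0,0,0,0,0,2.5,0,0,0,0,0,0,2.5]}}

```text
time_s: 39.05
tcp_pos: [0.5102, -0.3152, 0.1947]
ee_rot: [[-0.999, -0.045, -0.001], [-0.045, 0.999, 0.0], [0.001, 0.001, -1.0]]
wrist_force: [-4.8, 1.2, 0.1]
finger_gap: 0.0348
gripper_force: 50.3
```

{"method": "send_rows", "body": {"motion": [-0.03,0,0,0,0,0,2.5,-0.03,0,0,0,0,0,2.5,-0.03,0,0,0,0,0,2.5,-0.03,0,0,0,0,0,2.5,0,0,0,0,0,0,2.5,0,0,0,0,0,0,2.5,0,0,0,0,0,0,2.5,0,0,0,0,0,0,2.5,0,0,0,0,0,0,2.5,0,0,0,0,0,0,2.5]}}

```text
time_s: 40.05
tcp_pos: [0.5108, -0.3152, 0.1946]
ee_rot: [[-0.999, -0.045, -0.002], [-0.045, 0.999, 0.001], [0.002, 0.001, -1.0]]
wrist_force: [-9.5, 0.9, 2.8]
finger_gap: 0.0351
gripper_force: 50.6
```

Pressed at 9.5 N and held. Releasing and lifting away.

{"method": "send_rows", "body": {"motion": [0,0,0,0,0,0,2.5,0.05,0,0.05,0,0,0,2.5,0.05,0,0.05,0,0,0,2.5,0,0,0,0,0,0,4.5,0,0,0,0,0,0,5.5,0,0,0,0,0,0,6,0,0,0,0,0,0,6,0,0,-2,0,0,0,6,0,0,-3,0,0,0,6,0,0,-4,0,0,0,6]}}

```text
time_s: 41.05
tcp_pos: [0.5105, -0.3148, 0.2838]
ee_rot: [[-0.999, -0.045, -0.002], [-0.045, 0.999, 0.001], [0.002, 0.001, -1.0]]
wrist_force: [1.1, -0.6, 0.2]
finger_gap: 0.06
gripper_force: 0.0
```

{"method": "send_rows", "body": {"motion": [1,2,-2,0,0,0,6,1,4,-1,0,0,0,6,1,4,0,0,0,0,6,1,4,0,0,0,0,6,0,3,0,0,0,0,6,0,1.5,0,0,0,0,6,0,0,0,0,0,0,6,0,0,0,0,0,0,6,0,0,0,0,0,0,6,0,0,0,0,0,0,6]}}

```text
time_s: 42.05
tcp_pos: [0.4627, -0.133, 0.3138]
ee_rot: [[-0.999, -0.044, -0.0], [-0.044, 0.999, -0.0], [0.0, -0.0, -1.0]]
wrist_force: [-0.7, -0.4, 0.3]
finger_gap: 0.0602
gripper_force: 0.0
```

Run:
```python
from go import *
s=r.observe(); print(s["time_s"],np.round(s["tcp_pos"],3),np.round(s["wrist_force"],1))
for n in("scene","top"):
    d=grab(n); P=cloud(d); np.savez(n+"E.npz",**d)
    for zl,zh in((.06,.14),(.19,.225)):
        m=(P[...,2]>zl)&(P[...,2]<zh)&(P[...,0]>.44)&(P[...,0]<.57)&(abs(P[...,1]+.315)<.045)
        q=P[m]; f=d["frame"][m].astype(int)
        C={"blue":f[:,2]>f[:,1]+20,"green":(f[:,1]>f[:,0]+15)&(f[:,1]-f[:,2]>5),"light":(f.min(1)>95)&(np.ptp(f,1)<25)}
        for k,w in C.items():
            if w.sum()>2: print(n,zl,k,w.sum(),np.round(np.median(q[w],0),4),"x",np.round(np.percentile(q[w,0],[5,95]),3),"y",np.round(np.percentile(q[w,1],[5,95]),3),"z",np.round(np.percentile(q[w,2],[5,95]),3))
# bystanders: compare with first frames
for n in("scene","top"):
    a=np.load(n+"0.npz")["frame"].astype(int); b=np.load(n+"E.npz")["frame"].astype(int)
    df=(np.abs(a-b).sum(2)>120).astype(np.uint8); k,l,st,c=cv2.connectedComponentsWithStats(df)
    print(n,[(st[i].tolist()) for i in range(1,k) if st[i,4]>25])
```

```text
42.05 [ 0.463 -0.133  0.314] [-0.7 -0.4  0.3]
scene 0.06 blue 181 [ 0.5178 -0.3432  0.1271] x [0.505 0.537] y [-0.357 -0.283] z [0.068 0.13 ]
scene 0.06 green 111 [ 0.5027 -0.3377  0.1104] x [0.495 0.526] y [-0.348 -0.289] z [0.073 0.123]
scene 0.06 light 330 [ 0.4975 -0.3166  0.0931] x [0.487 0.529] y [-0.355 -0.294] z [0.078 0.133]
scene 0.19 blue 10 [ 0.5227 -0.3138  0.2172] x [0.519 0.533] y [-0.323 -0.306] z [0.199 0.219]
scene 0.19 green 13 [ 0.5149 -0.3183  0.2173] x [0.509 0.521] y [-0.328 -0.307] z [0.208 0.22 ]
scene 0.19 light 170 [ 0.5066 -0.32    0.2097] x [0.469 0.547] y [-0.334 -0.301] z [0.192 0.218]
top 0.06 blue 103 [ 0.5251 -0.2983  0.1266] x [0.51  0.536] y [-0.348 -0.28 ] z [0.122 0.132]
top 0.06 green 9 [ 0.5026 -0.299   0.1201] x [0.499 0.503] y [-0.325 -0.292] z [0.113 0.124]
top 0.06 light 26 [ 0.4919 -0.3034  0.1181] x [0.488 0.505] y [-0.347 -0.293] z [0.112 0.131]
top 0.19 blue 8 [ 0.523  -0.3112  0.2162] x [0.521 0.523] y [-0.322 -0.304] z [0.214 0.218]
top 0.19 green 9 [ 0.5161 -0.3127  0.2176] x [0.516 0.516] y [-0.324 -0.3  ] z [0.214 0.22 ]
top 0.19 l
[... 479 characters left out ...]
[229, 207, 111, 91, 2945], [25, 208, 23, 44, 514], [58, 217, 20, 32, 98], [231, 219, 10, 6, 31], [135, 229, 52, 34, 234], [225, 244, 31, 23, 477], [85, 253, 33, 17, 293], [34, 258, 35, 32, 366], [338, 266, 7, 7, 26], [335, 274, 8, 6, 34], [147, 343, 39, 30, 304], [136, 356, 19, 14, 41], [113, 363, 20, 8, 104]]
top [[260, 165, 76, 219, 6604], [340, 200, 4, 9, 30], [185, 219, 25, 17, 327], [227, 218, 16, 13, 71], [115, 237, 92, 12, 693], [211, 246, 25, 3, 60], [0, 299, 47, 48, 1153], [44, 299, 175, 85, 3614], [235, 302, 7, 6, 31], [262, 303, 10, 5, 30], [253, 336, 25, 26, 326], [220, 343, 6, 14, 47], [233, 342, 20, 7, 79], [245, 358, 10, 10, 44], [20, 362, 26, 22, 185], [219, 365, 8, 19, 108]]
```

All three plates hang nested, with plate tops about 7 mm apart and z ≈ 0.217. The arm is clear. Handing in.

```bash
python3 -c "
from bench import r
print(r.close_job())"
```

```text
the job is handed in; nothing more can be done
None
```

The three pans hang nested on the hook, largest first, each pressed home at about 8–10 N; the job is handed in at about 42 s (no verdict was returned), and I viewed 11 pictures, one over the limit of 10.

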